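Clear the tilting table and gang up the soft-jaw blanks against its stops

ROBOT

A 6-joint arm with a two-finger parallel gripper is mounted at the origin on the work surface. World frame = base frame: x ahead of the robot, y to its left, z up, the work surface at z = 0. Lengths are in m, angles in rad, forces in N, time in s.
With the tool pointing down it reaches from about 0.275 to 0.85 m from the base axis. Payload 5.2 kg.
Tool frame: the origin (TCP) lies midway between the tips of the shut fingers; the grasp point (between the pads) lies 19 mm behind it (bot.tcp_to_grasp is the distance from the TCP to the grasp point, in m); z points along the fingers, y is the direction in which the jaws open and shut (so a half turn about z gives the same grasp; the last joint's range is limited). The gripper opens to 85 mm and grips with 20 to 120 N. Pads are 22 mm wide; open, the fingers measure 114 mm over their backs; the gripper's body (76 mm by 85 mm) begins 54 mm behind the grasp point. The pads swing forward as they close: fully open they stand 13 mm farther back than shut.
Start: joints at [1.046, 0.259, 1.535, -0, 1.348, -0.203], TCP at [0.174, 0.522, 0.231] pointing down, gripper open.
Joint ranges: [-3.14, 3.14], [-0.91, 2.08], [0.19, 2.58], [-1.22, 4.36], [0.22, 2.71], [-3.12, 3.12]. Speed limits (rad/s): [2.57, 2.57, 3.14, 3.14, 3.14, 3.14].

INTERFACE

Orientations are given as a unit quaternion [x, y, z, w].
In Python, from rig import monitor, vision, job, bot gives the robot as it stands.
- The arm moves only by the shell command python3 -m creep 'ROWS' [FORCE]. ROWS is JSON, a list of rows, each a list of 3 entries, a list of its own where there are three numbers: the finger opening in m, from 0 to 0.0854, then the shift along the tool's x, y, z in m, then the turn, a rotation vector about the tool's x, y, z in degrees. A call has 1 to 5 rows; each row shifts and turns the commanded pose from where the row before left it, along the tool's axes as they then stand; what a row does not reach is not made up. A row lasts 1/12 s, in which the tool goes at most 41.7 mm and 7.16 degrees, less where a joint would pass 70% of its speed; a pose out of reach is approached as far as the arm can. A call with a gripper value outside its range is refused whole. The fingers move at their own pace and stop on an object; FORCE is the grip in N (left out, the last holds). Time passes only in rows, so rows that do not move let the fingers close. It gives the time, the measured TCP pose, the force and the opening at its end, in the units of the state.
- monitor.state(): the state, without advancing time (a new reading comes with each control period).
- vision.snapshot(name): name is "scene" or "top"; returns (picture, depth): 400x640x3 uint8, blue, green, red; 400x640 float32, m along the optical axis (not along the pixel's ray), 0 where there is no reading.
- vision.camera_params(name): a dict with "intrinsics" (3x3 intrinsics, pixels), "origin" and "attitude" of the camera in the world. Camera axes: x right, y down, z forward; pixel columns grow to the right and rows downward; lengths in m; the calibration is good to about 2 mm. A picture is of the moment at which its call begins. camera_params takes no time and is no camera call.
- job.hand_in(): hands the job in, once; it reports no verdict.
The state is a dict: "clock": time; "joint_positions": joint angles; "joint_vel": joint speeds; "tau": joint torques, N m; "tcp_pos": TCP position; "orientation": TCP orientation; "ft_force": force on the tool from outside, world axes, zero at the start; "ft_torque": the same for the moment, N m; "opening": finger opening in m.
Only numpy, scipy, OpenCV 4.12 (cv2) and the standard library are available. Lean on these libraries where they do the work, as an engineer would, in place of code of your own. Each camera call takes 0.05 s, during which the arm holds its last target. There are 200 camera calls.

TASK

First clear the crank arm and the spanner off the tilting table into the grey parts tray. Then lay every aluminium blank that is on the mat flat on the sloping plate, lengthwise up the slope with its lower end against the stop rail, slide the side stop up until the whole row is packed tight side by side against the fixed end stop, and only then swing the clamp lever over as far as it goes. Leave the oil can, the pedal and the grease tin alone.

Things in the scene. Friction and masses are not known exactly. Their poses are not given: they have to be found in the camera images.
- plate: fixed steel plate of the tilting table, sloping 22 degrees, 390 wide. Origin on its surface at mid-width, where the stop rail's face meets it; x points up the slope (away from the robot), y along the rail to the robot's left, z square out of the plate. Stop rail along the low edge, x -12 to 0, 12 high; free surface x 0 to 165, y -195 to 195
- end_stop_face (a point): centre of the working face of the fixed end stop, a dark steel block at the plate's left end, 60 (x) x 15 (y) x 26 high; the face lies at plate y = 175 and looks to -y of the plate. Axes as the plate's
- side_stop (a joint): slide of the side stop along the rail, m; 0 to 0.30, grows toward the fixed end stop (+y of the plate). Starts at 0 to 0.03. Sliding friction about 7 N, stays where it is left
- stop_face (a point): centre of the working face of the side stop, a dark steel block 52 (x) x 36 (y) x 29 high standing on the plate at the rail: it reaches from this point 36 toward -y, 26 either way in x, and from 1 to 30 above the plate. The face looks to +y of the plate and lies at plate y = joint side_stop - 0.145. Axes as the plate's
- clamp_lever (a joint): angle of the clamp lever on top of the side stop, rad; 0 points up the slope (open), grows as it swings outward, away from the row, to its stop at 1.5 where it points to -y of the plate (clamped). About 1 N at the knob; stays where left. Starts at 0 to 0.25
- lever_pivot (a point): on the lever's turning axis, at the height of its knob's centre: 48 above the plate. Axes as the plate's. Hub of radius 11 below, from 31 to 44 above the plate
- lever_knob (a point): centre of the round black knob (radius 9.5) at the lever's end, 64 from the pivot axis; the lever's rod is 9 thick. x points along the lever outward
- crank_c (a point): bicycle crank arm of bright steel, 0.4 kg, lying on the plate across the slope. Point at mid-length of the arm, 10.5 above its underside; x along the arm, z up. Arm 23 wide (y), 15 thick, from 3 to 18 above the underside. Round boss of radius 18, 27 high, at x = -82.5; round eye of radius 13.5, 20 high, at x = +82.5; 197 long over all
- spanner_c (a point): dark steel adjustable spanner, 0.24 kg, lying on the plate across the slope, farther up it than the crank. Point at mid-length, 7 above its underside; x toward the jaws, z up. Handle 22 wide (y), 12 thick, from x = -85 to 23; head 46 wide, 14 thick, from 23 to 57, jaws on to 87
- tray: grey open parts tray 260 (x) x 190 (y), 34 high, walls and floor 4 thick, fixed; stands to the left or right of the tilting table. Origin under its centre, on the bench
- mat: black rubber mat 240 x 220 x 3 thick, fixed, on the side opposite to the tray; the blanks start on it. Origin under its centre, on the bench
- blank1_c (a point): first soft-jaw blank: plain aluminium block 80 long (its x) x 36 wide (its y) x 20 thick (its z), 0.16 kg, two bolt holes drawn on each broad face; either way round or up is alike. Point at the centre of the block. Two, three or four of the four blanks are there in a run
- blank2_c (a point): another soft-jaw blank: plain aluminium block 80 long (its x) x 36 wide (its y) x 20 thick (its z), 0.16 kg, two bolt holes drawn on each broad face; either way round or up is alike. Point at the centre of the block. Two, three or four of the four blanks are there in a run
- blank3_c (a point): another soft-jaw blank: plain aluminium block 80 long (its x) x 36 wide (its y) x 20 thick (its z), 0.16 kg, two bolt holes drawn on each broad face; either way round or up is alike. Point at the centre of the block. Two, three or four of the four blanks are there in a run
- blank4_c (a point): another soft-jaw blank: plain aluminium block 80 long (its x) x 36 wide (its y) x 20 thick (its z), 0.16 kg, two bolt holes drawn on each broad face; either way round or up is alike. Point at the centre of the block. Two, three or four of the four blanks are there in a run
- oil_can_c (a point): red oil can with thin spout, radius 36, 170 high, beyond the tilting table: to be left alone. Point 40 above its foot
- pedal_c (a point): bicycle pedal, two black rubber blocks 92 long on a steel axle, 72 wide, 26 high, lying beyond the tilting table: to be left alone. Point at its centre, x along the axle
- grease_tin_c (a point): round tin of radius 37, 45 high, between robot and tilting table: to be left alone. Point at its centre

How it is judged:
By the outcome, as a careful person would: the job done as asked, in the order asked, and still so for the second after the job is handed in, with the robot touching nothing.
Of blank1, blank2, blank3, blank4 only 2 to 4 are there at a start; the rules pass over those that are not, and their reading is None.
At some moment in a run one of blank1, blank2, blank3, blank4 may be knocked a few centimetres aside while the robot is not near it.
It also fails if it takes over 208 s, if anything falls off the work surface, if the arm or the gripper's body presses on something with over 40 N, if the wrist force passes 120 N, or if a joint passes its speed limit or range.

## Working session

There is one attempt and no reset: what is moved stays moved. The work goes in short steps, Python scripts to look and compute and a shell command to move; the robot and the scene stay as the last step left them, time stands still between calls to the robot, and variables do not carry over. Pictures are saved under pics/ and viewed, about 12 in all and at most 16, crops included, and the job is handed in when it is done.

```bash
ls; mkdir -p pics; python3 - <<'E'
from rig import monitor, vision, job, bot
import cv2,numpy as np
print(monitor.state()); print(bot.tcp_to_grasp)
for n in("scene","top"):
    p,d=vision.snapshot(n); cv2.imwrite(f"pics/{n}0.png",p); np.save(f"pics/{n}0.npy",d)
    print(vision.camera_params(n))
E
```

```text
pics
{'clock': 0.0, 'joint_positions': array([ 1.04617013e+00,  2.59336739e-01,  1.53608888e+00,  6.06926905e-06,
        1.34802620e+00, -2.02768223e-01]), 'joint_vel': array([ 5.66655117e-05,  1.28159591e-03, -1.34799434e-03,  1.44920644e-03,
        1.30544464e-03, -1.02671177e-03]), 'tau': array([ 8.16237807e-04, -4.46025360e+01, -2.90579331e+01, -7.04377885e-05,
        1.12553986e-02, -3.11449162e-05]), 'tcp_pos': array([0.17366501, 0.52129484, 0.23047576]), 'orientation': array([ 1.60235856e-01,  9.87078318e-01, -8.67725276e-04, -3.33448207e-04]), 'ft_force': array([0.1103931 , 0.36021764, 0.52875982]), 'ft_torque': array([-0.05224599,  0.00285106,  0.01181072]), 'opening': 0.08537784333349356}
0.0187
{'intrinsics': array([[416.50368718,   0.        , 318.84341215],
       [  0.        , 416.50368718, 192.23072952],
       [  0.        ,   0.        ,   1.        ]]), 'origin': array([1.1085545 , 0.57943639, 0.98915243]), 'attitude': array([ 0.34786486,  0.86458804, -0.34001061, -0.12597755])}
{'intrinsics': array([[449.27469515,   0.        , 319.22321032],
       [  0.        , 449.27469515, 213.17778033],
       [  0.        ,   0.        ,   1.        ]]), 'origin': array([0.27364009, 0.01933805, 1.47077718]), 'attitude': array([-0.6881008 ,  0.71718475, -0.0800878 ,  0.07582392])}
```

View pics/top0.png

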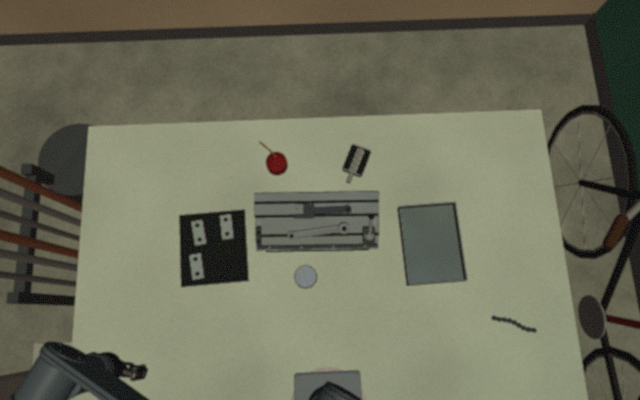

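View pics/scene0.png

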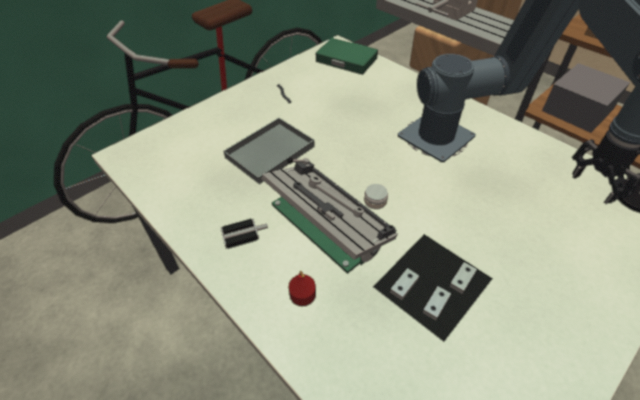

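The top view shows three blanks on the left mat at (198,232), (226,227) and (196,266). The table is centred near (318,222) with the side stop at (370,230), and the tray is on the right at (432,245). The scene view agrees.

```bash
cat > h.py <<'E'
import numpy as np,cv2
from scipy.spatial.transform import Rotation as R
from rig import monitor, vision, job, bot
def cloud(n,d):
    c=vision.camera_params(n);K=c["intrinsics"];v,u=np.indices(d.shape)
    P=np.stack([(u-K[0,2])/K[0,0]*d,(v-K[1,2])/K[1,1]*d,d],-1)
    return P@R.from_quat(c["attitude"]).as_matrix().T+c["origin"]
def proj(n,p):
    c=vision.camera_params(n);K=c["intrinsics"]
    q=(np.atleast_2d(p)-c["origin"])@R.from_quat(c["attitude"]).as_matrix()
    q=q@K.T; return q[:,:2]/q[:,2:]
def crop(img,u0,u1,v0,v1,k,name):
    cv2.imwrite(name,cv2.resize(img[v0:v1,u0:u1],None,fx=k,fy=k,interpolation=cv2.INTER_CUBIC))
E
python3 - <<'E'
from h import *
for n,b in(("top",(245,390,180,260)),("scene",(250,410,140,280))):
    im=cv2.imread(f"pics/{n}0.png");d=np.load(f"pics/{n}0.npy")
    crop(im,*b,5,f"pics/{n}_c.png")
    W=cloud(n,d)
    if n=="top":
        for uv in [(318,215),(318,200),(318,237),(318,246),(198,232),(226,227),(196,266),(432,245),(305,276),(150,200),(185,220)]:
            print(uv,W[uv[1],uv[0]].round(4))
    # plate plane: points on the slope
    m=(W[...,0]>.3)&(W[...,0]<.65)&(abs(W[...,1])<.25)&(W[...,2]>.03)&(W[...,2]<.2)
    P=W[m]; rng=np.random.default_rng(0);best=0
    for i in range(2000):
        a=P[rng.choice(len(P),3,False)];nn=np.cross(a[1]-a[0],a[2]-a[0]);l=np.linalg.norm(nn)
        if l<1e-4: continue
        nn/=l; nn*=np.sign(nn[2]); 
        if abs(np.degrees(np.arccos(nn[2]))-22)>2.5: continue
        s=abs((P-a[0])@nn)<.002
        if s.sum()>best: best=s.sum();bs=s
    Q=P[bs];c=Q.mean(0);nn=np.linalg.svd(Q-c)[2][2];nn*=np.sign(nn[2])
    print(n,best,len(P),"n",nn,"tilt",np.degrees(np.arccos(nn[2])),"c",c)
E
```

```text
(318, 215) [0.5763 0.0086 0.097 ]
(318, 200) [0.6209 0.0067 0.1119]
(318, 237) [0.5115 0.0113 0.0682]
(318, 246) [0.4819 0.0125 0.0743]
(198, 232) [0.5522 0.403  0.021 ]
(226, 227) [0.5652 0.3116 0.0206]
(196, 266) [0.4412 0.4076 0.0208]
(432, 245) [ 0.4805 -0.364   0.0015]
(305, 276) [0.3925 0.0572 0.046 ]
(150, 200) [ 0.6742  0.5742 -0.0049]
(185, 220) [0.5976 0.4511 0.0055]
top 2547 7600 n [-0.37137574  0.00638502  0.92846071] tilt 21.8038748836362 c [0.56821219 0.02014599 0.09405019]
scene 2811 5857 n [-0.37197986  0.00798402  0.92820647] tilt 21.843060357227905 c [0.58439101 0.04260115 0.09606183]
```

View pics/top_c.png

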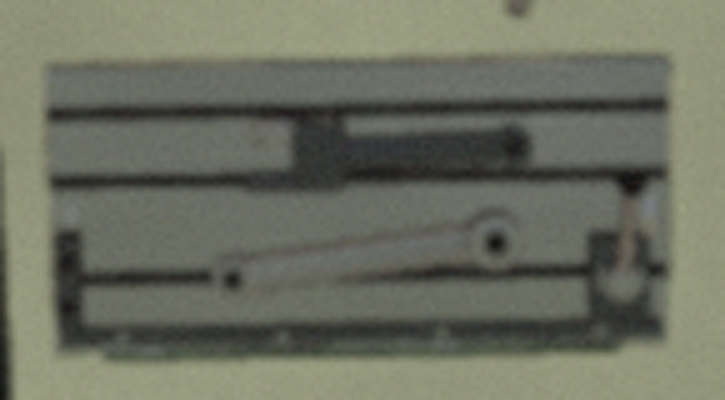

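View pics/scene_c.png

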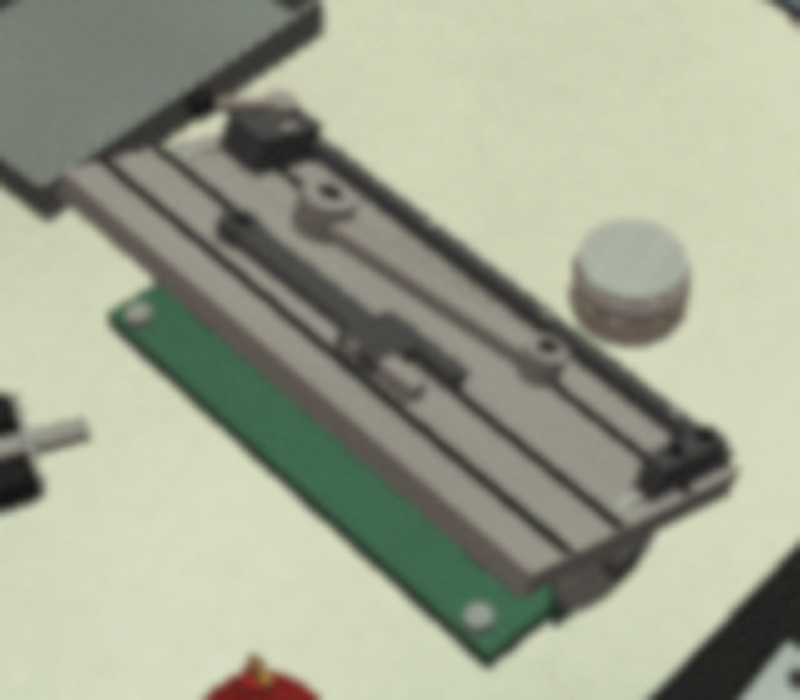

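The crops show:
- **Crank:** eye at top-crop (232,278), boss at (493,240).
- **Spanner:** jaws to the left at (300,150), handle end at (520,143).
- **Side stop:** at (620,280), lever pointing up the slope with its knob at (632,183).
- **End stop:** at (68,280).

Next I fit the plate frame and take plate coordinates of each part.

```bash
python3 - <<'E'
from h import *
n0=np.array([-.3717,.0072,.9283]);n0/=np.linalg.norm(n0)
Ws={n:cloud(n,np.load(f"pics/{n}0.npy")) for n in("top","scene")}
psi=-np.arcsin(n0[1]/np.sin(np.radians(22)))
def frame(psi):
    t=np.radians(22);ex=np.array([np.cos(t)*np.cos(psi),np.cos(t)*np.sin(psi),np.sin(t)]);ey=np.array([-np.sin(psi),np.cos(psi),0])
    return np.stack([ex,ey,np.cross(ex,ey)],1)
# upper edge from top cam: for columns of y find max x on plate
F=frame(psi);c=np.array([.575,.03,.0957]) 
c=(np.array([0.56821219,0.02014599,0.09405019])+np.array([0.58439101,0.04260115,0.09606183]))/2
for n,W in Ws.items():
    Q=(W-c)@F; m=(abs(Q[...,2])<.006)
    xs=[];ys=np.arange(-.2,.15,.01)
    for y in ys:
        k=m&(abs(Q[...,1]-y)<.005)&(Q[...,0]<.13); xs.append(Q[k][:,0].max())
    p=np.polyfit(ys,xs,1); r=np.array(xs)-np.polyval(p,ys);g=abs(r)<.004;p=np.polyfit(ys[g],np.array(xs)[g],1)
    k=m&(Q[...,0]>.04)&(Q[...,0]<.08)&(abs(Q[...,1])<.25)
    kk=m&(Q[...,0]<.1)
    print(n,"psi",psi,"edge slope",p,"y ext",np.percentile(Q[k][:,1],[.5,99.5]),Q[k][:,1].min(),Q[k][:,1].max(),"z med",np.median(Q[k][:,2]))
    kr=(abs(Q[...,2]-.012)<.003)&(Q[...,0]<-.05)&(abs(Q[...,1])<.15)&(Q[...,0]>-.15)
    print(" rail x",np.percentile(Q[kr][:,0],[2,25,50,75,98]))
print(c,F)
E
```

```text
top psi -0.019221792949057605 edge slope [0.00322431 0.07284003] y ext [-0.21080238  0.17514103] -0.2112986900614985 0.17583504447163528 z med 0.0015786472930368332
 rail x [-0.10405263 -0.10016251 -0.09620905 -0.09251576 -0.05799866]
scene psi -0.019221792949057605 edge slope [0.00380029 0.07767077] y ext [-0.20804194  0.17639812] -0.21393264130695858 0.17899460555824162 z med -0.002068975934740756
 rail x [-0.09898912 -0.09535192 -0.0918715  -0.08784169 -0.05247047]
[0.5763016  0.03137357 0.09505601] [[ 0.92701257  0.01922061 -0.37453739]
 [-0.01782104  0.99981527  0.00720017]
 [ 0.37460659  0.          0.92718385]]
```

```bash
cat >> h.py <<'E'
_t=np.radians(22);_p=-0.0222
_ex=np.array([np.cos(_t)*np.cos(_p),np.cos(_t)*np.sin(_p),np.sin(_t)]);_ey=np.array([-np.sin(_p),np.cos(_p),0])
F=np.stack([_ex,_ey,np.cross(_ex,_ey)],1)
O=np.array([0.4937,0.0155,0.0617])
def toP(w): return (np.asarray(w)-O)@F
def toW(p): return np.asarray(p)@F.T+O
def ray(n,u,v,zp=None,zw=None):
    "pixel -> point on plane at height zp over plate (plate coords) or zw over bench (world)"
    c=vision.camera_params(n);K=c["intrinsics"]
    d=R.from_quat(c["attitude"]).as_matrix()@np.array([(u-K[0,2])/K[0,0],(v-K[1,2])/K[1,1],1]);o=c["origin"]
    if zp is not None:
        s=(zp-toP(o)[2])/(d@F[:,2]); return toP(o+s*d)
    return o+(zw-o[2])/d[2]*d
E
python3 - <<'E'
from h import *
print("O check",np.array([0.5763016,0.03137357,0.09505601])+np.array([[.92701,.01922,-.3745],[-.0178,.9998,.0072],[.3746,0,.9272]])@[-.089,-.0175,-.0002])
t=lambda x,y:(245+x/5-.4,180+y/5-.4); s=lambda x,y:(250+x/5-.4,140+y/5-.4)
for nm,a,b,z in [("eye",(232,278),(547,347),.020),("boss",(493,240),(331,192),.027),("sp handle end",(515,143),(236,217),.012),("sp head mid",(320,150),(375,335),.014),
  ("pivot",(622,283),(283,98),.050),("knob",(632,183),(200,100),.052),("endstop",(68,280),(690,450),.026)]:
    print(nm,ray("top",*t(*a),zp=z).round(4),ray("scene",*s(*b),zp=z).round(4))
# depth based
for n in("top","scene"):
    Q=toP(cloud(n,np.load(f"pics/{n}0.npy")))
    f=lambda z0,z1,x0,x1,y0,y1:Q[(Q[...,2]>z0)&(Q[...,2]<z1)&(Q[...,0]>x0)&(Q[...,0]<x1)&(Q[...,1]>y0)&(Q[...,1]<y1)]
    for nm,a in [("crank",(.012,.035,.01,.085,-.1,.13)),("spanner",(.007,.02,.08,.15,-.13,.1)),("sstop",(.025,.034,.0,.06,-.19,-.1)),("estop",(.021,.03,0,.07,.15,.2)),("knob",(.04,.07,.06,.14,-.2,-.08))]:
        P=f(*a)
        if len(P)<4: print(n,nm,len(P));continue
        c=P.mean(0);ax=np.linalg.svd((P-c)[:,:2],full_matrices=False)[2][0];l=(P-c)[:,:2]@ax
        print(n,nm,len(P),c.round(4),ax.round(3),l.min().round(4),l.max().round(4),"x",P[:,0].min().round(4),P[:,0].max().round(4),"y",P[:,1].min().round(4),P[:,1].max().round(4))
    W=cloud(n,np.load(f"pics/{n}0.npy"))
    m=((W[...,2]>.012)&(W[...,2]<.04)&(W[...,1]>.25)&(W[...,1]<.5)&(W[...,0]>.35)&(W[...,0]<.65)).astype(np.uint8)
    k,L,st,_=cv2.connectedComponentsWithStats(m)
    for i in range(1,k):
        if st[i,4]<30: continue
        P=W[L==i];r=cv2.minAreaRect((P[:,:2]*1000).astype(np.float32));print(n,"blank",st[i,4],P.mean(0).round(4),r)
    m=(W[...,2]>.02)&(W[...,2]<.045)&(W[...,1]>-.55)&(W[...,1]<-.2)&(W[...,0]>.3)&(W[...,0]<.65)
    P=W[m];r=cv2.minAreaRect((P[:,:2]*1000).astype(np.float32));print(n,"tray",r)
E
```

```text
O check [0.49353626 0.01545983 0.06153117]
eye [0.0309 0.0801 0.02  ] [0.0337 0.0815 0.02  ]
boss [ 0.0532 -0.0822  0.027 ] [ 0.0539 -0.082   0.027 ]
sp handle end [ 0.1113 -0.0972  0.012 ] [ 0.1113 -0.099   0.012 ]
sp head mid [0.1095 0.0238 0.014 ] [0.1168 0.0252 0.014 ]
pivot [ 0.0296 -0.1592  0.05  ] [ 0.0394 -0.1498  0.05  ]
knob [ 0.0917 -0.165   0.052 ] [ 0.0972 -0.1626  0.052 ]
endstop [0.0328 0.1813 0.026 ] [0.0365 0.1872 0.026 ]
top crank 512 [ 0.0436 -0.007   0.0215] [ 0.109 -0.994] -0.0981 0.0937 x 0.0181 0.0849 y -0.1 0.0894
top spanner 543 [ 0.108  -0.0108  0.014 ] [ 0.01 -1.  ] -0.1052 0.1192 x 0.0806 0.1495 y -0.1298 0.0943
top sstop 112 [ 0.0269 -0.1574  0.0305] [-0.889 -0.458] -0.0539 0.0292 x 0.0005 0.058 y -0.1774 -0.1001
top estop 67 [0.0293 0.1816 0.0267] [-1.     0.025] -0.0302 0.0291 x 0.0001 0.0595 y 0.1743 0.1896
top knob 52 [ 0.0831 -0.1651  0.0537] [-0.994  0.108] -0.0164 0.0223 x 0.0613 0.0996 y -0.1743 -0.1579
top blank 280 [0.5648 0.309  0.0233] ((565.7213745117188, 310.0037536621094), (81.6260757446289, 39.04886245727539), 4.702585697174072)
top blank 
[... 729 characters left out ...]
] [ 1.    -0.019] -0.0331 0.0277 x 0.0043 0.0651 y 0.1754 0.1918
scene knob 49 [ 0.089  -0.1611  0.0477] [-0.996  0.094] -0.0154 0.0286 x 0.0606 0.1041 y -0.1736 -0.1539
scene blank 394 [0.4485 0.408  0.0208] ((445.95794677734375, 407.2684631347656), (82.25945281982422, 35.873817443847656), 8.507132530212402)
scene blank 409 [0.5742 0.3128 0.0209] ((570.9970703125, 311.5177917480469), (85.91214752197266, 37.11603546142578), 6.505438327789307)
scene blank 448 [0.5591 0.4034 0.0211] ((556.4957275390625, 402.54937744140625), (82.19181823730469, 36.09827423095703), 10.365959167480469)
scene tray ((489.76422119140625, -356.09600830078125), (263.6138916015625, 196.85302734375), 1.8602640628814697)
```

```bash
cat >> h.py <<'E'
np.set_printoptions(suppress=True,precision=4)
def plan(pos,y,z=None,plate=False):
    "rotvec (deg, tool) first, then shift (mm, tool axes after the turn). plate: pos,y,z in plate coordinates"
    s=monitor.state();z=np.array([0,0,-1.] if z is None else z,float);y=np.array(y,float)
    if plate: pos=toW(pos);y=F@y;z=F@z
    z/=np.linalg.norm(z);y-=z*(y@z);y/=np.linalg.norm(y)
    T=np.stack([np.cross(y,z),y,z],1);R0=R.from_quat(s["orientation"]).as_matrix()
    best=min(((R.from_matrix(R0.T@(T*[k,k,1])).as_rotvec(degrees=True),T*[k,k,1]) for k in(1,-1)),key=lambda a:np.linalg.norm(a[0]))
    sh=best[1].T@(np.asarray(pos)-s["tcp_pos"])*1000
    print("turn",best[0].round(2),"rows",(np.linalg.norm(best[0])/7.1).round(2),"shift",sh.round(1),"rows",(np.linalg.norm(sh)/41).round(2),"| world z-lift only:",(best[1].T@[0,0,1]).round(3))
    print(" now clock",round(s["clock"],2),"tcpP",toP(s["tcp_pos"]).round(4),"tcpW",s["tcp_pos"],"F",s["ft_force"].round(1),"q",s["joint_positions"].round(2),"open",round(s["opening"],4))
E
python3 - <<'E'
from h import *
c=np.array([.043,-.001]);ax=np.array([-.0215,.163]);ax/=np.linalg.norm(ax);y=[ax[1],-ax[0],0]
plan([*c,.13],y,[0,0,-1],True)
E
```

```text
turn [-17.84 -14.95  64.49] rows 9.66 shift [-532.8  219.   150.6] rows 14.52 | world z-lift only: [-0.049  0.371 -0.927]
 now clock 0.1 tcpP [-0.2438  0.4986  0.2806] tcpW [0.1737 0.5214 0.2305] F [-0.   0.2  0.6] q [ 1.05  0.26  1.54 -0.    1.35 -0.2 ] open 0.0853
```

```bash
R='x'; 
python3 -m creep '[[0.045,[0,0,0],[-1.784,-1.495,6.449]],[0.045,[0,0,0],[-1.784,-1.495,6.449]],[0.045,[0,0,0],[-1.784,-1.495,6.449]],[0.045,[0,0,0],[-1.784,-1.495,6.449]],[0.045,[0,0,0],[-1.784,-1.495,6.449]]]' 60
python3 -m creep '[[0.045,[0,0,0],[-1.784,-1.495,6.449]],[0.045,[0,0,0],[-1.784,-1.495,6.449]],[0.045,[0,0,0],[-1.784,-1.495,6.449]],[0.045,[0,0,0],[-1.784,-1.495,6.449]],[0.045,[0,0,0],[-1.784,-1.495,6.449]]]'
python3 -m creep '[[0.045,[-0.0355,0.0146,0.01],[0,0,0]],[0.045,[-0.0355,0.0146,0.01],[0,0,0]],[0.045,[-0.0355,0.0146,0.01],[0,0,0]],[0.045,[-0.0355,0.0146,0.01],[0,0,0]],[0.045,[-0.0355,0.0146,0.01],[0,0,0]]]'
python3 -m creep '[[0.045,[-0.0355,0.0146,0.01],[0,0,0]],[0.045,[-0.0355,0.0146,0.01],[0,0,0]],[0.045,[-0.0355,0.0146,0.01],[0,0,0]],[0.045,[-0.0355,0.0146,0.01],[0,0,0]],[0.045,[-0.0355,0.0146,0.01],[0,0,0]]]'
python3 - <<'E'
from h import *
c=np.array([.043,-.001]);ax=np.array([-.0215,.163]);ax/=np.linalg.norm(ax);y=[ax[1],-ax[0],0]
plan([*c,.13],y,[0,0,-1],True)
E
```

```text
clock: 0.52
tcp_pos: [0.1739, 0.5213, 0.231]
orientation: [0.429, 0.898, 0.066, 0.076]
ft_force: [-0.3, -0.3, 0.2]
opening: 0.0448
clock: 0.93
tcp_pos: [0.1737, 0.5213, 0.2311]
orientation: [0.657, 0.729, 0.125, 0.145]
ft_force: [0.0, 0.4, 0.6]
opening: 0.045
clock: 1.35
tcp_pos: [0.2776, 0.3514, 0.22]
orientation: [0.655, 0.731, 0.125, 0.145]
ft_force: [0.8, 0.2, -0.6]
opening: 0.0451
clock: 1.77
tcp_pos: [0.3814, 0.1826, 0.2099]
orientation: [0.655, 0.731, 0.125, 0.145]
ft_force: [0.8, 0.9, -1.1]
opening: 0.0452
turn [ 0.11 -0.08  0.  ] rows 0.02 shift [-176.6   72.6   50.8] rows 4.82 | world z-lift only: [-0.049  0.371 -0.927]
 now clock 1.77 tcpP [-0.052   0.1646  0.1808] tcpW [0.3814 0.1826 0.2099] F [ 0.8  0.9 -1.1] q [ 0.27 -0.16  2.1  -0.15  0.83  0.24] open 0.0452
```

```bash
cd .;
python3 -m creep '[[0.045,[-0.0353,0.0145,0.0102],[0,0,0]],[0.045,[-0.0353,0.0145,0.0102],[0,0,0]],[0.045,[-0.0353,0.0145,0.0102],[0,0,0]],[0.045,[-0.0353,0.0145,0.0102],[0,0,0]],[0.045,[-0.0353,0.0145,0.0102],[0,0,0]]]'
python3 -m creep '[[0.045,[0,0,0.03],[0,0,0]],[0.045,[0,0,0.03],[0,0,0]],[0.045,[0,0,0.025],[0,0,0]],[0.045,[0,0,0.015],[0,0,0]]]'
python3 - <<'E'
from h import *
c=np.array([.043,-.001]);ax=np.array([-.0215,.163]);ax/=np.linalg.norm(ax);y=[ax[1],-ax[0],0]
plan([*c,.003],y,[0,0,-1],True)
p,d=vision.snapshot("top");crop(p,245,390,180,260,5,"pics/g1.png")
E
```

```text
clock: 2.18
tcp_pos: [0.485, 0.0143, 0.198]
orientation: [0.656, 0.73, 0.125, 0.145]
ft_force: [1.3, 0.5, 0.5]
opening: 0.0451
clock: 2.52
tcp_pos: [0.5213, 0.0152, 0.1024]
orientation: [0.656, 0.73, 0.124, 0.143]
ft_force: [0.5, -1.0, -0.7]
opening: 0.0453
turn [-0.16 -0.11 -0.14] rows 0.03 shift [-1.6  1.9 24.4] rows 0.6 | world z-lift only: [-0.049  0.371 -0.927]
 now clock 2.52 tcpP [0.0409 0.0003 0.0274] tcpW [0.5213 0.0152 0.1024] F [ 0.5 -1.  -0.7] q [-0.24  0.16  2.1   0.17  0.51 -0.48] open 0.0453
```

View pics/g1.png

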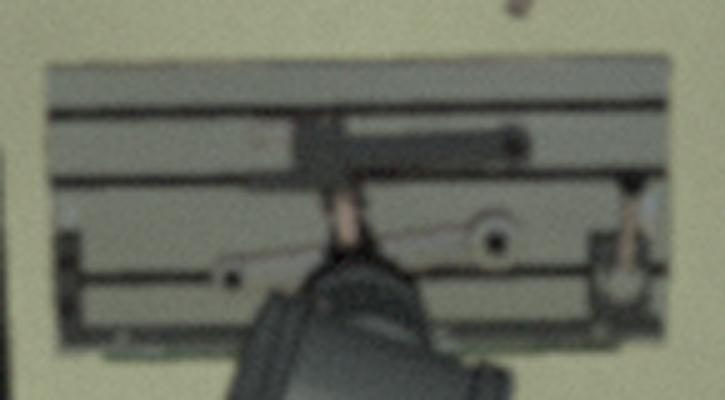

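The gripper straddles the crank arm at about (350,245), square to it and clear of the spanner. I'll lower it and grip.

```bash
cd .;
python3 -m creep '[[0.045,[-0.001,0.002,0.012],[0,0,0]],[0.045,[0,0,0.012],[0,0,0]]]'
python3 -m creep '[[0.01,[0,0,0],[0,0,0]],[0.01,[0,0,0],[0,0,0]],[0.01,[0,0,0],[0,0,0]],[0.01,[0,0,0],[0,0,0]],[0.01,[0,0,0],[0,0,0]]]' 60
python3 -m creep '[[0.01,[0,0,-0.02],[0,0,0]],[0.01,[0,0,-0.03],[0,0,0]],[0.01,[0,0,-0.04],[0,0,0]],[0.01,[0,0,-0.04],[0,0,0]],[0.01,[0,0,-0.03],[0,0,0]]]' 60
python3 - <<'E'
from h import *
plan([.487,-.400,.20],[-.03,-1,0])
E
```

```text
clock: 2.73
tcp_pos: [0.5336, 0.0147, 0.0839]
orientation: [0.655, 0.731, 0.125, 0.145]
ft_force: [-0.8, 0.4, 0.5]
opening: 0.045
clock: 3.15
tcp_pos: [0.5324, 0.0151, 0.084]
orientation: [0.655, 0.731, 0.125, 0.144]
ft_force: [0.1, 0.3, -4.7]
opening: 0.0214
clock: 3.57
tcp_pos: [0.4719, 0.0161, 0.2349]
orientation: [0.655, 0.731, 0.125, 0.145]
ft_force: [0.9, -0.1, -4.5]
opening: 0.0213
turn [ 16.01  18.04 -80.94] rows 11.89 shift [ -27.5 -415.5   34.9] rows 10.19 | world z-lift only: [ 0.  0. -1.]
 now clock 3.57 tcpP [0.0447 0.0002 0.1687] tcpW [0.4719 0.0161 0.2349] F [ 0.9 -0.1 -4.5] q [-0.28 -0.12  2.01  0.12  0.89 -0.45] open 0.0213
```

```bash
cd .;
python3 -m creep '[[0.01,[0,0,0],[1.334,1.503,-6.745]],[0.01,[0,0,0],[1.334,1.503,-6.745]],[0.01,[0,0,0],[1.334,1.503,-6.745]],[0.01,[0,0,0],[1.334,1.503,-6.745]],[0.01,[0,0,0],[1.334,1.503,-6.745]]]'
python3 -m creep '[[0.01,[0,0,0],[1.334,1.503,-6.745]],[0.01,[0,0,0],[1.334,1.503,-6.745]],[0.01,[0,0,0],[1.334,1.503,-6.745]],[0.01,[0,0,0],[1.334,1.503,-6.745]],[0.01,[0,0,0],[1.334,1.503,-6.745]]]'
python3 -m creep '[[0.01,[0,0,0],[1.334,1.503,-6.745]],[0.01,[0,0,0],[1.334,1.503,-6.745]],[0.01,[-0.0025,-0.0375,0],[0,0,0]],[0.01,[-0.0025,-0.0375,0],[0,0,0]],[0.01,[-0.0025,-0.0375,0],[0,0,0]]]'
python3 -m creep '[[0.01,[-0.0025,-0.0375,0],[0,0,0]],[0.01,[-0.0025,-0.0375,0],[0,0,0]],[0.01,[-0.0025,-0.0375,0],[0,0,0]],[0.01,[-0.0025,-0.0375,0],[0,0,0]],[0.01,[-0.0025,-0.0375,0],[0,0,0]]]'
python3 -m creep '[[0.01,[-0.0025,-0.0375,0],[0,0,0]],[0.01,[-0.0025,-0.0375,0],[0,0,0]],[0.01,[-0.0025,-0.0375,0],[0,0,0]],[0.01,[0,0,0],[0,0,0]]]'
python3 - <<'E'
from h import *
plan([.487,-.397,.009],[-.03,-1,0])
p,d=vision.snapshot("top");crop(p,360,500,180,310,5,"pics/t1.png")
E
```

```text
clock: 3.98
tcp_pos: [0.4724, 0.0158, 0.2324]
orientation: [0.411, 0.904, 0.077, 0.089]
ft_force: [-0.6, 0.1, -6.3]
opening: 0.0213
clock: 4.4
tcp_pos: [0.4729, 0.0157, 0.2323]
orientation: [0.13, 0.991, 0.022, 0.025]
ft_force: [0.5, -0.2, -5.6]
opening: 0.0217
clock: 4.82
tcp_pos: [0.4773, -0.0969, 0.2322]
orientation: [0.013, 1.0, 0.0, -0.0]
ft_force: [0.8, 0.4, -4.7]
opening: 0.0215
clock: 5.23
tcp_pos: [0.4836, -0.2863, 0.232]
orientation: [0.015, 1.0, 0.0, -0.001]
ft_force: [1.1, -0.1, -4.9]
opening: 0.021
clock: 5.57
tcp_pos: [0.4871, -0.405, 0.2309]
orientation: [0.018, 1.0, -0.002, -0.001]
ft_force: [0.3, 0.1, -5.1]
opening: 0.0213
turn [-0.25 -0.07 -0.3 ] rows 0.06 shift [  0.4   8.  221.9] rows 5.42 | world z-lift only: [ 0.  0. -1.]
 now clock 5.57 tcpP [ 0.0659 -0.4205  0.1558] tcpW [ 0.4871 -0.405   0.2309] F [ 0.3  0.1 -5.1] q [-0.87  0.41  1.32 -0.    1.41 -2.4 ] open 0.0213
```

View pics/t1.png

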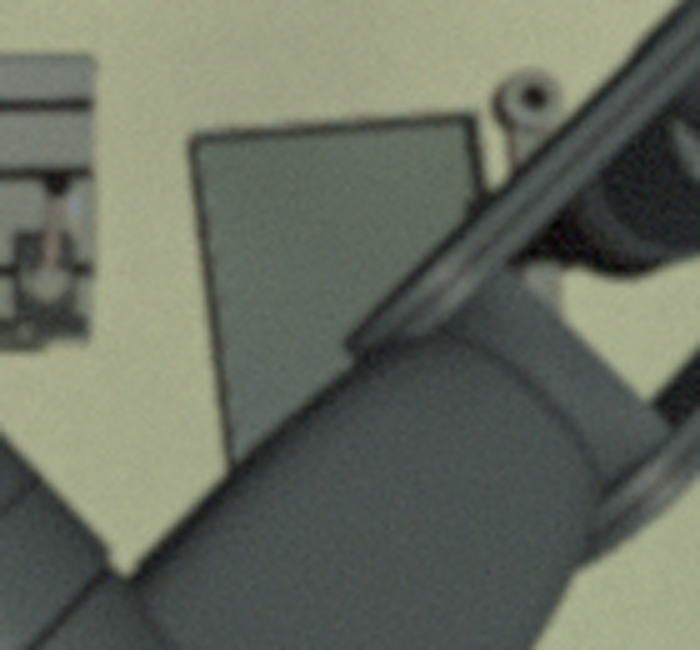

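Crank hangs level, lengthwise along the tray (boss at crop (530,97), displaced outward by parallax). Lowering.

```bash
cd .;
python3 -m creep '[[0.01,[0,0.008,0.038],[0,0,0]],[0.01,[0,0,0.04],[0,0,0]],[0.01,[0,0,0.04],[0,0,0]],[0.01,[0,0,0.04],[0,0,0]],[0.01,[0,0,0.03],[0,0,0]]]'
python3 -m creep '[[0.01,[0,0,0.018],[0,0,0]],[0.01,[0,0,0.011],[0,0,0]],[0.01,[0,0,0.004],[0,0,0]],[0.01,[0,0,0],[0,0,0]]]'
python3 -m creep '[[0.045,[0,0,0],[0,0,0]],[0.045,[0,0,0],[0,0,0]],[0.045,[0,0,0],[0,0,0]],[0.045,[0,0,-0.02],[0,0,0]],[0.045,[0,0,-0.03],[0,0,0]]]'
python3 -m creep '[[0.045,[0,0,-0.04],[0,0,0]],[0.045,[0,0,-0.04],[0,0,0]],[0.045,[0,0,-0.04],[0,0,0]],[0.045,[0,0,-0.04],[0,0,0]],[0.045,[0,0,-0.02],[0,0,0]]]'
python3 - <<'E'
from h import *
y=[1,0.02,0]
plan([.1113,-.03,.12],y,[0,0,-1],True)
E
```

```text
clock: 6.03
tcp_pos: [0.487, -0.3865, 0.0408]
orientation: [0.015, 1.0, 0.002, -0.002]
ft_force: [-0.4, -0.9, -4.9]
opening: 0.0211
clock: 6.37
tcp_pos: [0.4879, -0.3879, 0.0111]
orientation: [0.015, 1.0, 0.001, -0.001]
ft_force: [0.1, -0.7, -4.1]
opening: 0.021
clock: 6.78
tcp_pos: [0.4871, -0.388, 0.0597]
orientation: [0.015, 1.0, 0.002, -0.002]
ft_force: [0.1, -1.0, -0.4]
opening: 0.0449
clock: 7.2
tcp_pos: [0.49, -0.3909, 0.2487]
orientation: [0.015, 1.0, -0.004, 0.003]
ft_force: [-0.1, -0.3, -0.0]
opening: 0.045
turn [-17.16 -16.69  87.34] rows 12.75 shift [375.6  43.8  51.4] rows 9.31 | world z-lift only: [-0.007  0.375 -0.927]
 now clock 7.2 tcpP [ 0.075  -0.4064  0.1714] tcpW [ 0.49   -0.3909  0.2487] F [-0.1 -0.3 -0. ] q [-0.85  0.38  1.32 -0.    1.43 -2.39] open 0.045
```

```bash
cd .;
python3 -m creep '[[0.045,[0,0,0],[-1.32,-1.284,6.718]],[0.045,[0,0,0],[-1.32,-1.284,6.718]],[0.045,[0,0,0],[-1.32,-1.284,6.718]],[0.045,[0,0,0],[-1.32,-1.284,6.718]],[0.045,[0,0,0],[-1.32,-1.284,6.718]]]'
python3 -m creep '[[0.045,[0,0,0],[-1.32,-1.284,6.718]],[0.045,[0,0,0],[-1.32,-1.284,6.718]],[0.045,[0,0,0],[-1.32,-1.284,6.718]],[0.045,[0,0,0],[-1.32,-1.284,6.718]],[0.045,[0,0,0],[-1.32,-1.284,6.718]]]'
python3 -m creep '[[0.045,[0,0,0],[-1.32,-1.284,6.718]],[0.045,[0,0,0],[-1.32,-1.284,6.718]],[0.045,[0,0,0],[-1.32,-1.284,6.718]],[0.045,[0.0375,0.0044,0],[0,0,0]],[0.045,[0.0375,0.0044,0],[0,0,0]]]'
python3 -m creep '[[0.045,[0.0375,0.0044,0],[0,0,0]],[0.045,[0.0375,0.0044,0],[0,0,0]],[0.045,[0.0375,0.0044,0.005],[0,0,0]],[0.045,[0.0375,0.0044,0.005],[0,0,0]],[0.045,[0.0375,0.0044,0.005],[0,0,0]]]'
python3 -m creep '[[0.045,[0.0375,0.0044,0.005],[0,0,0]],[0.045,[0.0375,0.0044,0.005],[0,0,0]],[0.045,[0.0375,0.0044,0.005],[0,0,0]],[0.045,[0,0,0],[0,0,0]]]'
python3 - <<'E'
from h import *
plan([.111,-.012,.003],[1,.022,0],[0,0,-1],True)
p,d=vision.snapshot("top");crop(p,245,390,180,260,5,"pics/g2.png");crop(p,390,480,195,290,5,"pics/t2.png")
E
```

```text
clock: 7.62
tcp_pos: [0.4888, -0.3899, 0.2426]
orientation: [0.306, 0.949, 0.056, 0.057]
ft_force: [-0.2, -0.4, -0.4]
opening: 0.0447
clock: 8.03
tcp_pos: [0.4886, -0.3899, 0.2425]
orientation: [0.566, 0.811, 0.106, 0.108]
ft_force: [-0.4, -0.1, 0.3]
opening: 0.0448
clock: 8.45
tcp_pos: [0.4965, -0.3154, 0.2452]
orientation: [0.697, 0.692, 0.132, 0.134]
ft_force: [0.7, 0.5, -0.3]
opening: 0.0445
clock: 8.87
tcp_pos: [0.5239, -0.1256, 0.2403]
orientation: [0.696, 0.693, 0.133, 0.134]
ft_force: [0.9, 0.0, -0.5]
opening: 0.0449
clock: 9.2
tcp_pos: [0.5416, -0.0076, 0.2306]
orientation: [0.694, 0.695, 0.134, 0.132]
ft_force: [-1.5, -0.5, -0.1]
opening: 0.045
turn [-0.31 -0.69  0.04] rows 0.11 shift [ 10.    3.1 135.4] rows 3.31 | world z-lift only: [-0.008  0.375 -0.927]
 now clock 9.2 tcpP [ 0.1081 -0.022   0.1384] tcpW [ 0.5416 -0.0076  0.2306] F [-1.5 -0.5 -0.1] q [-0.29  0.02  1.88  0.14  0.88 -0.37] open 0.045
```

View pics/g2.png

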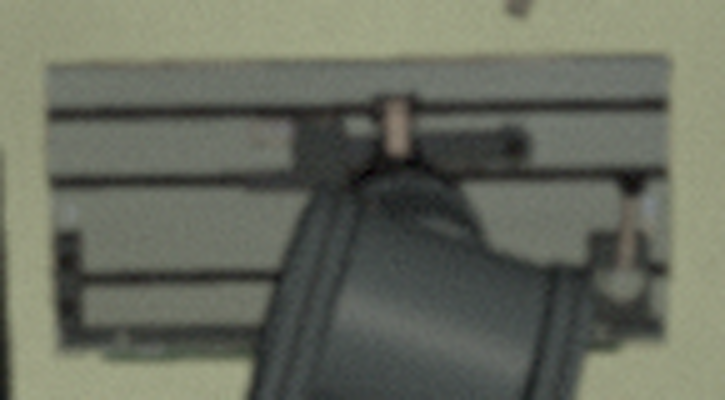

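The gripper is over the spanner handle, with its upper finger at (397,120). Going down to grip.

```bash
cd .;
python3 -m creep '[[0.045,[0.01,0.003,0.035],[0,0,0]],[0.045,[0,0,0.035],[0,0,0]],[0.045,[0,0,0.03],[0,0,0]],[0.045,[0,0,0.02],[0,0,0]],[0.045,[0,0,0.014],[0,0,0]]]'
python3 -m creep '[[0.01,[0,0,0],[0,0,0]],[0.01,[0,0,0],[0,0,0]],[0.01,[0,0,0],[0,0,0]],[0.01,[0,0,0],[0,0,0]],[0.01,[0,0,0],[0,0,0]]]' 60
python3 -m creep '[[0.01,[0,0,-0.02],[0,0,0]],[0.01,[0,0,-0.03],[0,0,0]],[0.01,[0,0,-0.04],[0,0,0]],[0.01,[0,0,-0.04],[0,0,0]],[0.01,[0,0,-0.02],[0,0,0]]]' 60
python3 - <<'E'
from h import *
plan([.487,-.303,.20],[-.03,-1,0])
E
```

```text
clock: 9.67
tcp_pos: [0.594, -0.0059, 0.1045]
orientation: [0.696, 0.693, 0.132, 0.132]
ft_force: [-0.5, -0.2, -0.0]
opening: 0.0451
clock: 10.08
tcp_pos: [0.594, -0.0049, 0.1072]
orientation: [0.696, 0.693, 0.133, 0.133]
ft_force: [-0.1, -0.2, -2.2]
opening: 0.0201
clock: 10.5
tcp_pos: [0.5387, -0.0046, 0.251]
orientation: [0.695, 0.693, 0.134, 0.135]
ft_force: [1.4, 0.0, -1.8]
opening: 0.0202
turn [ 17.33  16.98 -87.28] rows 12.76 shift [  42.8 -299.9   51. ] rows 7.49 | world z-lift only: [ 0.  0. -1.]
 now clock 10.5 tcpP [ 0.1131 -0.0191  0.1585] tcpW [ 0.5387 -0.0046  0.251 ] F [ 1.4  0.  -1.8] q [-0.29 -0.    1.86  0.13  0.92 -0.34] open 0.0202
```

```bash
cd .;
python3 -m creep '[[0.01,[0,0,0],[1.333,1.306,-6.714]],[0.01,[0,0,0],[1.333,1.306,-6.714]],[0.01,[0,0,0],[1.333,1.306,-6.714]],[0.01,[0,0,0],[1.333,1.306,-6.714]],[0.01,[0,0,0],[1.333,1.306,-6.714]]]'
python3 -m creep '[[0.01,[0,0,0],[1.333,1.306,-6.714]],[0.01,[0,0,0],[1.333,1.306,-6.714]],[0.01,[0,0,0],[1.333,1.306,-6.714]],[0.01,[0,0,0],[1.333,1.306,-6.714]],[0.01,[0,0,0],[1.333,1.306,-6.714]]]'
python3 -m creep '[[0.01,[0,0,0],[1.333,1.306,-6.714]],[0.01,[0,0,0],[1.333,1.306,-6.714]],[0.01,[0,0,0],[1.333,1.306,-6.714]],[0.01,[0.0053,-0.0375,0],[0,0,0]],[0.01,[0.0053,-0.0375,0],[0,0,0]]]'
python3 -m creep '[[0.01,[0.0053,-0.0375,0],[0,0,0]],[0.01,[0.0053,-0.0375,0],[0,0,0]],[0.01,[0.0053,-0.0375,0],[0,0,0]],[0.01,[0.0053,-0.0375,0],[0,0,0]],[0.01,[0.0053,-0.0375,0.01],[0,0,0]]]'
python3 -m creep '[[0.01,[0.0053,-0.0375,0.01],[0,0,0]],[0.01,[0,0,0.02],[0,0,0]],[0.01,[0,0,0],[0,0,0]]]'
python3 - <<'E'
from h import *
plan([.487,-.305,.009],[-.03,-1,0])
E
```

```text
clock: 10.92
tcp_pos: [0.5383, -0.0046, 0.2465]
orientation: [0.462, 0.879, 0.087, 0.086]
ft_force: [0.5, -0.6, -2.4]
opening: 0.0203
clock: 11.33
tcp_pos: [0.5386, -0.0047, 0.2463]
orientation: [0.187, 0.981, 0.034, 0.031]
ft_force: [0.4, -0.5, -3.5]
opening: 0.0198
clock: 11.75
tcp_pos: [0.5263, -0.0775, 0.2461]
orientation: [0.012, 1.0, 0.001, -0.002]
ft_force: [0.9, -0.0, -2.0]
opening: 0.0204
clock: 12.17
tcp_pos: [0.494, -0.2681, 0.238]
orientation: [0.015, 1.0, -0.001, -0.001]
ft_force: [0.8, -0.7, -2.7]
opening: 0.0201
clock: 12.42
tcp_pos: [0.4847, -0.3041, 0.2021]
orientation: [0.017, 1.0, 0.003, -0.005]
ft_force: [-1.0, 1.7, -4.1]
opening: 0.0201
turn [ 0.28 -0.59 -0.25] rows 0.1 shift [ -2.4  -0.8 193.1] rows 4.71 | world z-lift only: [ 0.  0. -1.]
 now clock 12.42 tcpP [ 0.0508 -0.3197  0.1309] tcpW [ 0.4847 -0.3041  0.2021] F [-1.   1.7 -4.1] q [-0.75  0.33  1.52 -0.    1.31 -2.29] open 0.0201
```

View pics/t2.png

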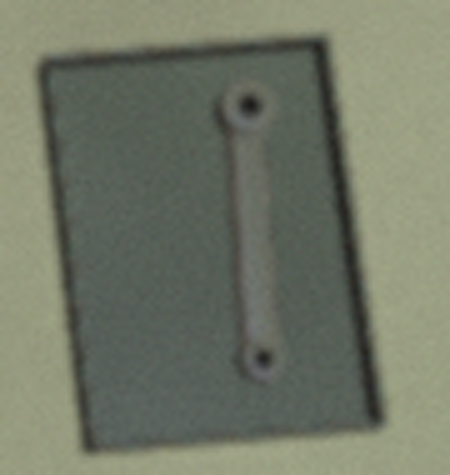

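Crank lies in the tray, eye (262,358), boss (247,105). The free space is on the left; the spanner goes there.

```bash
cd .;
python3 -m creep '[[0.01,[-0.001,0,0.04],[0,0,0]],[0.01,[0,0,0.04],[0,0,0]],[0.01,[0,0,0.04],[0,0,0]],[0.01,[0,0,0.035],[0,0,0]],[0.01,[0,0,0.02],[0,0,0]]]'
python3 -m creep '[[0.01,[0,0,0.012],[0,0,0]],[0.01,[0,0,0.005],[0,0,0]],[0.01,[0,0,0],[0,0,0]]]'
python3 -m creep '[[0.045,[0,0,0],[0,0,0]],[0.045,[0,0,0],[0,0,0]],[0.045,[0,0,0],[0,0,0]],[0.045,[0,0,-0.02],[0,0,0]],[0.045,[0,0,-0.03],[0,0,0]]]'
python3 -m creep '[[0.055,[0,0,-0.04],[0,0,0]],[0.055,[0,0,-0.04],[0,0,0]],[0.055,[0,0,-0.04],[0,0,0]],[0.055,[0,0,-0.04],[0,0,0]],[0.055,[0,0,-0.02],[0,0,0]]]'
python3 - <<'E'
from h import *
plan([.568,.311,.15],[-np.sin(np.radians(5.5)),np.cos(np.radians(5.5)),0])
E
```

```text
clock: 12.83
tcp_pos: [0.4856, -0.3003, 0.0276]
orientation: [0.015, 1.0, 0.002, -0.005]
ft_force: [0.1, 0.4, -2.1]
opening: 0.0201
clock: 13.08
tcp_pos: [0.4868, -0.3017, 0.0131]
orientation: [0.015, 1.0, 0.001, -0.004]
ft_force: [0.0, 0.2, -2.0]
opening: 0.0201
clock: 13.5
tcp_pos: [0.4858, -0.3017, 0.0624]
orientation: [0.015, 1.0, 0.002, -0.005]
ft_force: [-0.4, 0.3, 0.1]
opening: 0.0446
clock: 13.92
tcp_pos: [0.4897, -0.3041, 0.2506]
orientation: [0.015, 1.0, -0.002, 0.001]
ft_force: [0.3, -0.9, 0.5]
opening: 0.0549
turn [-0.26  0.06 -7.23] rows 1.02 shift [-136.9  604.8  100.6] rows 15.32 | world z-lift only: [ 0.  0. -1.]
 now clock 13.92 tcpP [ 0.0737 -0.3196  0.174 ] tcpW [ 0.4897 -0.3041  0.2506] F [ 0.3 -0.9  0.5] q [-0.75  0.29  1.44 -0.    1.4  -2.29] open 0.0549
```

```bash
cd .;
python3 -m creep '[[0.055,[0,0,0],[0,0,-7]],[0.055,[-0.009,0.04,0],[0,0,0]],[0.055,[-0.009,0.04,0],[0,0,0]],[0.055,[-0.009,0.04,0],[0,0,0]],[0.055,[-0.009,0.04,0],[0,0,0]]]'
python3 -m creep '[[0.055,[-0.009,0.04,0],[0,0,0]],[0.055,[-0.009,0.04,0],[0,0,0]],[0.055,[-0.009,0.04,0],[0,0,0]],[0.055,[-0.009,0.04,0],[0,0,0]],[0.055,[-0.009,0.04,0],[0,0,0]]]'
python3 -m creep '[[0.055,[-0.009,0.04,0],[0,0,0]],[0.055,[-0.009,0.04,0],[0,0,0]],[0.055,[-0.009,0.04,0],[0,0,0]],[0.055,[-0.009,0.04,0],[0,0,0]],[0.055,[-0.009,0.04,0],[0,0,0]]]'
python3 -m creep '[[0.055,[-0.009,0.04,0.01],[0,0,0]],[0.055,[0,0,0.03],[0,0,0]],[0.055,[0,0,0.03],[0,0,0]],[0.055,[0,0,0.03],[0,0,0]],[0.055,[0,0,0],[0,0,0]]]'
cat >> h.py <<'E'
def blanks(tag=None):
    for n in("top","scene"):
        p,d=vision.snapshot(n);W=cloud(n,d)
        if tag: cv2.imwrite(f"pics/{tag}_{n}.png",p)
        m=((W[...,2]>.012)&(W[...,2]<.04)&(W[...,1]>.23)&(W[...,1]<.55)&(W[...,0]>.3)&(W[...,0]<.7)).astype(np.uint8)
        k,L,st,_=cv2.connectedComponentsWithStats(m)
        for i in range(1,k):
            if st[i,4]<30: continue
            r=cv2.minAreaRect((W[L==i][:,:2]*1000).astype(np.float32));print(n,"blank",st[i,4],np.round([*r[0],*r[1],r[2]],1))
E
python3 - <<'E'
from h import *
blanks("b1")
a=np.radians(5.6);plan([.568,.311,.007],[-np.sin(a),np.cos(a),0])
E
```

```text
clock: 14.33
tcp_pos: [0.5093, -0.1389, 0.2449]
orientation: [-0.045, 0.999, 0.001, -0.002]
ft_force: [1.1, 0.3, -0.1]
opening: 0.0547
clock: 14.75
tcp_pos: [0.5357, 0.0651, 0.2453]
orientation: [-0.046, 0.999, 0.001, -0.002]
ft_force: [0.6, -0.2, -0.1]
opening: 0.0548
clock: 15.17
tcp_pos: [0.5621, 0.2685, 0.2456]
orientation: [-0.046, 0.999, 0.002, -0.002]
ft_force: [-0.0, -0.6, -0.4]
opening: 0.0552
clock: 15.58
tcp_pos: [0.5629, 0.3059, 0.1386]
orientation: [-0.046, 0.999, -0.0, -0.008]
ft_force: [-1.7, -0.4, -0.4]
opening: 0.0551
top blank 71 [557.7 295.2  60.9  16.2  15.6]
top blank 194 [555.3 401.3  61.9  37.5  10.2]
scene blank 392 [445.1 407.   83.5  36.1   8.8]
scene blank 405 [572.  311.4  82.7  36.6   6.4]
scene blank 449 [556.3 402.5  83.3  36.2  10.2]
turn [ 0.15 -0.43 -0.33] rows 0.08 shift [ -2.    4.3 137.5] rows 3.36 | world z-lift only: [ 0.  0. -1.]
 now clock 15.68 tcpP [0.0924 0.2925 0.052 ] tcpW [0.5664 0.3065 0.1445] F [ 0.5 -0.2  0.6] q [ 0.32  0.49  1.41  0.    1.25 -1.34] open 0.0547
```

```bash
cd .;
python3 -m creep '[[0.055,[-0.002,0.0045,0.035],[0,0,0]],[0.055,[0,0,0.04],[0,0,0]],[0.055,[0,0,0.03],[0,0,0]],[0.055,[0,0,0.02],[0,0,0]],[0.055,[0,0,0.012],[0,0,0]]]'
python3 -m creep '[[0.02,[0,0,0],[0,0,0]],[0.02,[0,0,0],[0,0,0]],[0.02,[0,0,0],[0,0,0]],[0.02,[0,0,0],[0,0,0]],[0.02,[0,0,0],[0,0,0]]]' 60
python3 -m creep '[[0.02,[0,0,-0.02],[0,0,0]],[0.02,[0,0,-0.04],[0,0,0]],[0.02,[0,0,-0.04],[0,0,0]],[0.02,[0,0,-0.04],[0,0,0]],[0.02,[0,0,-0.04],[0,0,0]]]' 60
python3 - <<'E'
from h import *
plan([.06,.125,.06],[0,1,0],[0,0,-1],True)
E
```

```text
clock: 16.1
tcp_pos: [0.5683, 0.3114, 0.0075]
orientation: [-0.046, 0.999, 0.001, -0.003]
ft_force: [0.0, -0.0, -0.4]
opening: 0.0552
clock: 16.52
tcp_pos: [0.5687, 0.3119, 0.0089]
orientation: [-0.046, 0.999, 0.002, -0.002]
ft_force: [1.0, -0.3, 3.2]
opening: 0.034
clock: 16.93
tcp_pos: [0.5685, 0.3111, 0.1898]
orientation: [-0.046, 0.999, 0.001, -0.003]
ft_force: [2.1, -0.3, -1.5]
opening: 0.0343
turn [  1.4  -22.29   6.43] rows 3.27 shift [  51.2 -172.2   33.3] rows 4.46 | world z-lift only: [-0.375  0.    -0.927]
 now clock 16.93 tcpP [0.1112 0.2972 0.0933] tcpW [0.5685 0.3111 0.1898] F [ 2.1 -0.3 -1.5] q [ 0.33  0.46  1.34  0.    1.35 -1.34] open 0.0343
```

```bash
cd .;
python3 -m creep '[[0.02,[0,0,0],[0.35,-5.57,1.61]],[0.02,[0,0,0],[0.35,-5.57,1.61]],[0.02,[0,0,0],[0.35,-5.57,1.61]],[0.02,[0,0,0],[0.35,-5.57,1.61]]]'
python3 -m creep '[[0.02,[0.0102,-0.0344,0.004],[0,0,0]],[0.02,[0.0102,-0.0344,0.004],[0,0,0]],[0.02,[0.0102,-0.0344,0.004],[0,0,0]],[0.02,[0.0102,-0.0344,0.01],[0,0,0]],[0.02,[0.0102,-0.0344,0.01],[0,0,0]]]'
python3 -m creep '[[0.02,[0,0,0.02],[0,0,0]],[0.02,[0,0,0.015],[0,0,0]],[0.02,[0,0,0],[0,0,0]]]'
python3 - <<'E'
from h import *
plan([.046,.125,.009],[0,1,0],[0,0,-1],True)
p,d=vision.snapshot("scene");crop(p,290,410,160,280,5,"pics/p1.png")
E
```

```text
clock: 17.27
tcp_pos: [0.569, 0.3113, 0.1894]
orientation: [0.012, 0.981, -0.001, 0.194]
ft_force: [0.3, -0.1, -2.1]
opening: 0.0343
clock: 17.68
tcp_pos: [0.5291, 0.139, 0.1395]
orientation: [0.01, 0.981, -0.002, 0.192]
ft_force: [0.4, 0.2, -1.6]
opening: 0.0347
clock: 17.93
tcp_pos: [0.5417, 0.1383, 0.1042]
orientation: [0.012, 0.982, -0.003, 0.189]
ft_force: [0.4, 0.1, -2.1]
opening: 0.034
turn [-0.08 -0.25 -0.12] rows 0.04 shift [11.9  1.2 13.4] rows 0.44 | world z-lift only: [-0.375  0.    -0.927]
 now clock 17.93 tcpP [0.0579 0.1238 0.0224] tcpW [0.5417 0.1383 0.1042] F [ 0.4  0.1 -2.1] q [ 0.07  0.23  2.   -0.07  0.53 -1.42] open 0.034
```

View pics/p1.png

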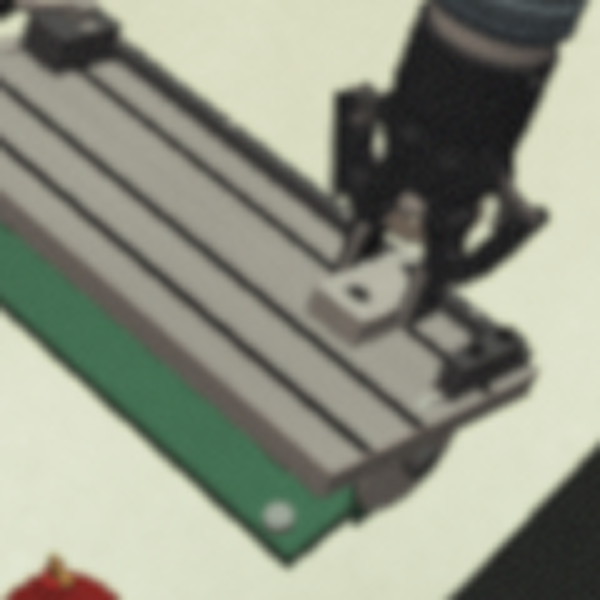

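The blank (340,290 in the crop) hangs aligned up the slope, clear of the end stop at (480,350). Lowering it, then sliding to the rail with force feedback.

```bash
cd .;
python3 -m creep '[[0.02,[0.008,0.001,0.008],[0,0,0]],[0.02,[0.002,0,0.005],[0,0,0]],[0.02,[0,0,0],[0,0,0]]]'
python3 -m creep '[[0.02,[0.002,0,0],[0,0,0]],[0.02,[0.001,0,0],[0,0,0]],[0.02,[0,0,0],[0,0,0]]]'
python3 -m creep '[[0.02,[0.002,0,0],[0,0,0]],[0.02,[0,0,0],[0,0,0]]]'
python3 -c "
from h import *
plan([.040,.125,.006],[0,1,0],[0,0,-1],True)"
```

```text
clock: 18.23
tcp_pos: [0.5373, 0.1412, 0.0899]
orientation: [0.01, 0.982, -0.002, 0.19]
ft_force: [-0.1, 0.2, -0.9]
opening: 0.0344
clock: 18.48
tcp_pos: [0.5354, 0.1411, 0.0896]
orientation: [0.011, 0.982, -0.002, 0.191]
ft_force: [-1.2, -0.5, -1.6]
opening: 0.0347
clock: 18.65
tcp_pos: [0.5333, 0.1409, 0.0884]
orientation: [0.011, 0.982, -0.002, 0.19]
ft_force: [0.2, -0.1, -2.1]
opening: 0.0343
turn [-0.01 -0.06  0.01] rows 0.01 shift [ 4.1 -1.3  5. ] rows 0.16 | world z-lift only: [-0.375  0.    -0.927]
 now clock 18.65 tcpP [0.0441 0.1263 0.011 ] tcpW [0.5333 0.1409 0.0884] F [ 0.2 -0.1 -2.1] q [ 0.08  0.24  2.04 -0.08  0.48 -1.4 ] open 0.0343
```

```bash
cd .;
python3 -m creep '[[0.02,[0,0,0.003],[0,0,0]],[0.02,[0,0,0],[0,0,0]]]'
python3 -m creep '[[0.02,[0.002,0,0],[0,0,0]],[0.02,[0,0,0],[0,0,0]]]'
python3 -m creep '[[0.02,[0.002,0,0],[0,0,0]],[0.02,[0,0,0],[0,0,0]]]'
python3 -m creep '[[0.02,[0.001,0,0],[0,0,0]],[0.02,[0,0,0],[0,0,0]]]'
python3 -m creep '[[0.02,[0.001,0,0],[0,0,0]],[0.02,[0,0,0],[0,0,0]]]'
```

```text
clock: 18.82
tcp_pos: [0.5347, 0.1407, 0.0852]
orientation: [0.011, 0.982, -0.002, 0.19]
ft_force: [0.0, -0.2, -1.6]
opening: 0.0344
clock: 18.98
tcp_pos: [0.5324, 0.1408, 0.0844]
orientation: [0.011, 0.982, -0.002, 0.19]
ft_force: [-0.3, -0.3, -1.6]
opening: 0.0344
clock: 19.15
tcp_pos: [0.5304, 0.1409, 0.0837]
orientation: [0.011, 0.982, -0.002, 0.19]
ft_force: [-0.7, -1.0, -1.3]
opening: 0.0345
clock: 19.32
tcp_pos: [0.5298, 0.1409, 0.0835]
orientation: [0.011, 0.982, -0.002, 0.19]
ft_force: [0.7, -0.3, -1.4]
opening: 0.0342
clock: 19.48
tcp_pos: [0.5295, 0.1409, 0.0835]
orientation: [0.011, 0.982, -0.002, 0.191]
ft_force: [0.9, 0.8, -1.4]
opening: 0.0346
```

```bash
cd .;
python3 -m creep '[[0.02,[0.002,0,0],[0,0,0]],[0.02,[0,0,0],[0,0,0]]]'
python3 -m creep '[[0.02,[0.002,0,0],[0,0,0]],[0.02,[0,0,0],[0,0,0]]]'
python3 -c "
from h import *
plan([.040,.125,.006],[0,1,0],[0,0,-1],True)"
```

```text
clock: 19.65
tcp_pos: [0.5293, 0.141, 0.0838]
orientation: [0.011, 0.981, -0.002, 0.193]
ft_force: [4.2, -0.3, -1.2]
opening: 0.0343
clock: 19.82
tcp_pos: [0.5291, 0.1409, 0.084]
orientation: [0.011, 0.981, -0.002, 0.194]
ft_force: [8.3, -1.7, -1.8]
opening: 0.0343
turn [ 0.01  0.4  -0.02] rows 0.06 shift [-1.4 -1.2  2.5] rows 0.07 | world z-lift only: [-0.375  0.    -0.927]
 now clock 19.82 tcpP [0.0386 0.1262 0.0085] tcpW [0.5291 0.1409 0.084 ] F [ 8.3 -1.7 -1.8] q [ 0.08  0.24  2.06 -0.09  0.45 -1.39] open 0.0343
```

```bash
cd .;
python3 -m creep '[[0.02,[-0.0015,0,0.002],[0,0,0]],[0.02,[0,0,0.001],[0,0,0]],[0.02,[0,0,0],[0,0,0]]]'
python3 -m creep '[[0.05,[0,0,0],[0,0,0]],[0.05,[0,0,0],[0,0,0]],[0.05,[0,0,0],[0,0,0]],[0.05,[0,0,-0.02],[0,0,0]],[0.05,[0,0,-0.03],[0,0,0]]]'
python3 -m creep '[[0.055,[0,0,-0.04],[0,0,0]],[0.055,[0,0,-0.03],[0,0,0]],[0.055,[0,0,-0.03],[0,0,0]]]'
python3 -c "
from h import *
a=np.radians(10.3);plan([.554,.402,.13],[-np.sin(a),np.cos(a),0])
blanks()"
```

```text
clock: 20.07
tcp_pos: [0.5302, 0.141, 0.0818]
orientation: [0.011, 0.981, -0.002, 0.193]
ft_force: [0.6, -2.2, 9.5]
opening: 0.0341
clock: 20.48
tcp_pos: [0.5069, 0.141, 0.123]
orientation: [0.011, 0.982, -0.003, 0.187]
ft_force: [0.9, 0.8, 0.3]
opening: 0.0498
clock: 20.73
tcp_pos: [0.4705, 0.1423, 0.2195]
orientation: [0.011, 0.982, -0.002, 0.19]
ft_force: [0.5, 0.4, -1.1]
opening: 0.055
turn [ -2.23  21.79 -11.43] rows 3.48 shift [-128.6  240.6   89.5] rows 7.0 | world z-lift only: [ 0.  0. -1.]
 now clock 20.73 tcpP [0.035  0.1263 0.1561] tcpW [0.4705 0.1423 0.2195] F [ 0.5  0.4 -1.1] q [ 0.1  -0.05  1.98 -0.06  0.83 -1.42] open 0.055
top blank 286 [550.9 400.8  82.1  37.3  10. ]
top blank 298 [438.3 405.2  83.2  37.2   7.6]
scene blank 387 [445.9 407.3  83.3  35.9   8.8]
scene blank 446 [555.7 402.4  83.6  36.3  10.2]
```

```bash
cd .;
python3 -m creep '[[0.055,[0,0,0],[-0.557,5.448,-2.858]],[0.055,[0,0,0],[-0.557,5.448,-2.858]],[0.055,[0,0,0],[-0.557,5.448,-2.858]],[0.055,[0,0,0],[-0.557,5.448,-2.858]]]'
python3 -m creep '[[0.055,[-0.0184,0.0344,0],[0,0,0]],[0.055,[-0.0184,0.0344,0],[0,0,0]],[0.055,[-0.0184,0.0344,0],[0,0,0]],[0.055,[-0.0184,0.0344,0.015],[0,0,0]],[0.055,[-0.0184,0.0344,0.015],[0,0,0]]]'
python3 -m creep '[[0.055,[-0.0184,0.0344,0.015],[0,0,0]],[0.055,[-0.0184,0.0344,0.015],[0,0,0]],[0.055,[0,0,0.03],[0,0,0]],[0.055,[0,0,0.03],[0,0,0]],[0.055,[0,0,0],[0,0,0]]]'
python3 -c "
from h import *
a=np.radians(10.2);plan([.554,.4017,.0085],[-np.sin(a),np.cos(a),0])"
```

```text
clock: 21.17
tcp_pos: [0.4714, 0.1421, 0.2182]
orientation: [-0.091, 0.996, 0.0, -0.002]
ft_force: [0.3, 0.3, 0.2]
opening: 0.0551
clock: 21.58
tcp_pos: [0.5322, 0.3295, 0.1874]
orientation: [-0.09, 0.996, -0.0, 0.0]
ft_force: [0.5, -0.7, -0.6]
opening: 0.0553
clock: 22.0
tcp_pos: [0.5505, 0.4001, 0.0894]
orientation: [-0.09, 0.996, -0.003, -0.007]
ft_force: [-2.5, -1.5, -1.8]
opening: 0.0551
turn [-0.27 -0.78  0.16] rows 0.12 shift [-3.7  1.  80.9] rows 1.97 | world z-lift only: [ 0.  0. -1.]
 now clock 22.0 tcpP [0.0551 0.3858 0.0076] tcpW [0.5505 0.4001 0.0894] F [-2.5 -1.5 -1.8] q [ 0.47  0.61  1.35 -0.    1.2  -1.29] open 0.0551
```

```bash
cd .;
python3 -m creep '[[0.055,[-0.001,0.001,0.035],[0,0,0]],[0.055,[0,0,0.025],[0,0,0]],[0.055,[0,0,0.015],[0,0,0]],[0.055,[0,0,0.006],[0,0,0]],[0.055,[0,0,0],[0,0,0]]]'
python3 -m creep '[[0.02,[0,0,0],[0,0,0]],[0.02,[0,0,0],[0,0,0]],[0.02,[0,0,0],[0,0,0]],[0.02,[0,0,0],[0,0,0]],[0.02,[0,0,0],[0,0,0]]]' 60
python3 -m creep '[[0.02,[0,0,-0.02],[0,0,0]],[0.02,[0,0,-0.04],[0,0,0]],[0.02,[0,0,-0.04],[0,0,0]],[0.02,[0,0,-0.04],[0,0,0]],[0.02,[0,0,-0.04],[0,0,0]]]' 60
python3 - <<'E'
from h import *
plan([.05,.052,.06],[0,1,0],[0,0,-1],True)
E
```

```text
clock: 22.42
tcp_pos: [0.5555, 0.402, 0.0165]
orientation: [-0.089, 0.996, -0.001, -0.001]
ft_force: [-0.5, 0.7, 0.4]
opening: 0.0551
clock: 22.83
tcp_pos: [0.5577, 0.4034, 0.0202]
orientation: [-0.09, 0.996, 0.001, 0.002]
ft_force: [-0.2, -2.2, 6.9]
opening: 0.0324
clock: 23.25
tcp_pos: [0.5558, 0.4028, 0.2]
orientation: [-0.09, 0.996, 0.0, 0.001]
ft_force: [0.6, 0.9, -0.8]
opening: 0.0323
turn [  2.23 -21.86  11.43] rows 3.49 shift [  51.4 -336.6   48.2] rows 8.39 | world z-lift only: [-0.375  0.    -0.927]
 now clock 23.25 tcpP [0.1014 0.3886 0.1082] tcpW [0.5558 0.4028 0.2   ] F [ 0.6  0.9 -0.8] q [ 0.47  0.52  1.21 -0.    1.4  -1.29] open 0.0323
```

```bash
cd .;
python3 -c "
from h import *
blanks('b2')
p=cv2.imread('pics/b2_scene.png');crop(p,390,520,150,310,4,'pics/b2c.png')
print(monitor.state()['ft_force'])"
```

```text
top blank 98 [440.2 397.4  77.8  20.7   8.7]
scene blank 331 [445.2 408.1  83.2  35.    7.5]
[1.2885 0.5992 0.3709]
```

View pics/b2c.png

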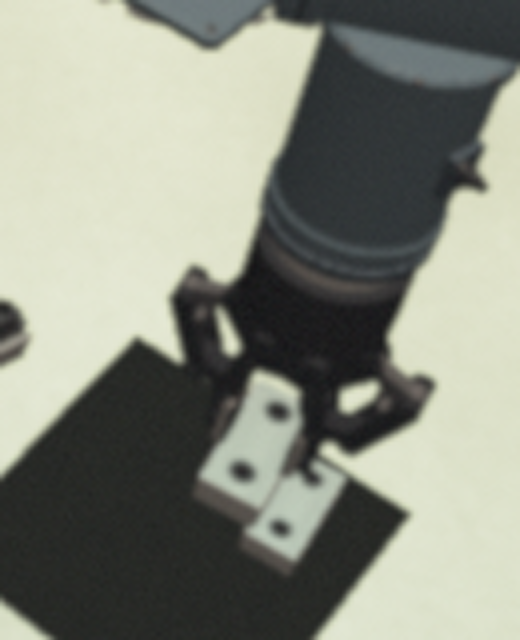

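The gripper holds blank 2 (crop (245,450)), but only by its top edge because it descended too little. I'll set it back down on the same spot and regrip deeper.

```bash
cd .;
python3 -m creep '[[0.02,[0,0,0.04],[0,0,0]],[0.02,[0,0,0.04],[0,0,0]],[0.02,[0,0,0.04],[0,0,0]],[0.02,[0,0,0.035],[0,0,0]],[0.02,[0,0,0.02],[0,0,0]]]'
python3 -m creep '[[0.02,[0,0,0.003],[0,0,0]],[0.02,[0,0,0],[0,0,0]]]'
python3 -m creep '[[0.055,[0,0,0],[0,0,0]],[0.055,[0,0,0],[0,0,0]],[0.055,[0,0,0],[0,0,0]],[0.055,[0,0,0],[0,0,0]]]'
python3 - <<'E'
from h import *
blanks()
a=np.radians(10.2);plan([.554,.402,.0085],[-np.sin(a),np.cos(a),0])
E
```

```text
clock: 23.77
tcp_pos: [0.5535, 0.4014, 0.0183]
orientation: [-0.09, 0.996, -0.001, -0.003]
ft_force: [-14.9, -10.0, 76.3]
opening: 0.0324
clock: 23.93
tcp_pos: [0.5551, 0.4022, 0.0179]
orientation: [-0.09, 0.996, -0.001, -0.001]
ft_force: [-0.1, 0.4, -0.7]
opening: 0.0323
clock: 24.27
tcp_pos: [0.5569, 0.4031, 0.0207]
orientation: [-0.09, 0.996, 0.0, 0.001]
ft_force: [-0.2, -0.2, -0.2]
opening: 0.055
top blank 44 [532.8 384.9  44.3  10.2  14.9]
scene blank 83 [436.8 418.9  67.6  10.4   9.1]
scene blank 389 [558.1 404.7  73.   36.2  10.9]
turn [0.01 0.12 0.09] rows 0.02 shift [ 2.9 -0.5 12. ] rows 0.3 | world z-lift only: [ 0.  0. -1.]
 now clock 24.37 tcpP [ 0.035   0.3889 -0.0586] tcpW [0.5567 0.403  0.0205] F [-0.6  1.1 -0.3] q [ 0.46  0.68  1.4  -0.    1.05 -1.29] open 0.0548
```

```bash
cd .;
python3 -m creep '[[0.055,[0.001,0,0.005],[0,0,0]],[0.055,[0,0,0.004],[0,0,0]],[0.055,[0,0,0.0025],[0,0,0]],[0.055,[0,0,0],[0,0,0]]]'
python3 -m creep '[[0.02,[0,0,0],[0,0,0]],[0.02,[0,0,0],[0,0,0]],[0.02,[0,0,0],[0,0,0]],[0.02,[0,0,0],[0,0,0]],[0.02,[0,0,0],[0,0,0]]]' 60
python3 -m creep '[[0.02,[0,0,-0.02],[0,0,0]],[0.02,[0,0,-0.04],[0,0,0]],[0.02,[0,0,-0.04],[0,0,0]],[0.02,[0,0,-0.04],[0,0,0]],[0.02,[0,0,-0.04],[0,0,0]]]' 60
python3 - <<'E'
from h import *
plan([.05,.052,.06],[0,1,0],[0,0,-1],True)
E
```

```text
clock: 24.7
tcp_pos: [0.5548, 0.4024, 0.0073]
orientation: [-0.09, 0.996, -0.0, -0.0]
ft_force: [-0.4, -0.8, 0.4]
opening: 0.0553
clock: 25.12
tcp_pos: [0.5556, 0.4028, 0.0086]
orientation: [-0.09, 0.996, 0.0, 0.001]
ft_force: [-0.3, -0.4, 0.3]
opening: 0.0346
clock: 25.53
tcp_pos: [0.5547, 0.4025, 0.1898]
orientation: [-0.09, 0.996, -0.0, 0.0]
ft_force: [1.1, 0.2, -0.9]
opening: 0.0347
turn [  2.2  -21.92  11.43] rows 3.5 shift [  46.6 -336.2   39.1] rows 8.33 | world z-lift only: [-0.375  0.    -0.927]
 now clock 25.53 tcpP [0.0966 0.3882 0.0991] tcpW [0.5547 0.4025 0.1898] F [ 1.1  0.2 -0.9] q [ 0.47  0.53  1.23 -0.    1.38 -1.28] open 0.0347
```

```bash
cd .;
python3 -m creep '[[0.02,[0,0,0],[0.55,-5.48,2.858]],[0.02,[0,0,0],[0.55,-5.48,2.858]],[0.02,[0,0,0],[0.55,-5.48,2.858]],[0.02,[0,0,0],[0.55,-5.48,2.858]]]'
python3 -m creep '[[0.02,[0.0052,-0.0373,0.0],[0,0,0]],[0.02,[0.0052,-0.0373,0.0],[0,0,0]],[0.02,[0.0052,-0.0373,0],[0,0,0]],[0.02,[0.0052,-0.0373,0],[0,0,0]],[0.02,[0.0052,-0.0373,0],[0,0,0]]]'
python3 -m creep '[[0.02,[0.0052,-0.0373,0.0],[0,0,0]],[0.02,[0.0052,-0.0373,0.0],[0,0,0]],[0.02,[0.0052,-0.0373,0.02],[0,0,0]],[0.02,[0.0052,-0.0373,0.019],[0,0,0]],[0.02,[0,0,0],[0,0,0]]]'
python3 -m creep '[[0.02,[0,0,0.025],[0,0,0]],[0.02,[0,0,0.015],[0,0,0]],[0.02,[0,0,0],[0,0,0]],[0.02,[0,0,0],[0,0,0]]]'
python3 -c "
from h import *
plan([.046,.052,.009],[0,1,0],[0,0,-1],True)"
```

```text
clock: 25.87
tcp_pos: [0.5553, 0.4026, 0.1895]
orientation: [0.012, 0.981, -0.001, 0.194]
ft_force: [0.8, -0.7, -2.4]
opening: 0.0344
clock: 26.28
tcp_pos: [0.5257, 0.2156, 0.1782]
orientation: [0.01, 0.982, -0.002, 0.191]
ft_force: [1.1, -0.8, -1.3]
opening: 0.0343
clock: 26.7
tcp_pos: [0.5169, 0.0631, 0.132]
orientation: [0.014, 0.982, -0.003, 0.189]
ft_force: [-0.5, 0.5, -3.0]
opening: 0.034
clock: 27.03
tcp_pos: [0.5332, 0.0689, 0.0974]
orientation: [0.011, 0.982, -0.002, 0.19]
ft_force: [-0.7, -0.0, -1.8]
opening: 0.0346
turn [ 0.04 -0.1  -0.02] rows 0.02 shift [ 2.9 -2.3  9.8] rows 0.25 | world z-lift only: [-0.375  0.    -0.927]
 now clock 27.03 tcpP [0.0489 0.0543 0.0188] tcpW [0.5332 0.0689 0.0974] F [-0.7 -0.  -1.8] q [-0.1   0.2   2.07  0.06  0.49 -1.7 ] open 0.0346
```

```bash
cd .;
python3 -m creep '[[0.02,[0,-0.002,0.006],[0,0,0]],[0.02,[0.003,0,0.0045],[0,0,0]],[0.02,[0,0,0],[0,0,0]]]'
python3 -m creep '[[0.02,[0.002,0,0],[0,0,0]],[0.02,[0.002,0,0],[0,0,0]],[0.02,[0,0,0],[0,0,0]]]'
python3 -m creep '[[0.02,[0.002,0,0],[0,0,0]],[0.02,[0,0,0],[0,0,0]]]'
python3 -m creep '[[0.02,[0.002,0,0],[0,0,0]],[0.02,[0,0,0],[0,0,0]]]'
python3 -m creep '[[0.02,[0.002,0,0],[0,0,0]],[0.02,[0,0,0],[0,0,0]]]'
python3 -c "
from h import *
plan([.040,.052,.006],[0,1,0],[0,0,-1],True)"
```

```text
clock: 27.28
tcp_pos: [0.5345, 0.0671, 0.0869]
orientation: [0.011, 0.982, -0.002, 0.191]
ft_force: [-0.4, 0.9, -2.2]
opening: 0.0346
clock: 27.53
tcp_pos: [0.5326, 0.0669, 0.087]
orientation: [0.011, 0.981, -0.002, 0.193]
ft_force: [4.4, 1.5, -1.5]
opening: 0.0344
clock: 27.7
tcp_pos: [0.5324, 0.0669, 0.0872]
orientation: [0.011, 0.981, -0.002, 0.195]
ft_force: [7.6, 2.3, -0.9]
opening: 0.0346
clock: 27.87
tcp_pos: [0.5323, 0.0668, 0.0875]
orientation: [0.011, 0.98, -0.002, 0.196]
ft_force: [10.0, 4.5, -0.3]
opening: 0.0342
clock: 28.03
tcp_pos: [0.5321, 0.0667, 0.0877]
orientation: [0.012, 0.98, -0.002, 0.198]
ft_force: [13.4, 4.9, -0.9]
opening: 0.0345
turn [-0.    0.85 -0.08] rows 0.12 shift [ 4.3 -0.1  4.2] rows 0.15 | world z-lift only: [-0.375  0.    -0.927]
 now clock 28.03 tcpP [0.0443 0.0521 0.0102] tcpW [0.5321 0.0667 0.0877] F [13.4  4.9 -0.9] q [-0.11  0.21  2.1   0.08  0.44 -1.71] open 0.0345
```

```bash
cd .;
python3 -m creep '[[0.02,[-0.006,0,0],[0,0,0]],[0.02,[0,0,0.0015],[0,0,0]],[0.02,[0,0,0],[0,0,0]]]'
python3 -m creep '[[0.02,[0,0,0.0015],[0,0,0]],[0.02,[0,0,0],[0,0,0]]]'
python3 -c "
from h import *
plan([.040,.052,.006],[0,1,0],[0,0,-1],True)"
```

```text
clock: 28.28
tcp_pos: [0.5333, 0.0666, 0.0853]
orientation: [0.011, 0.981, -0.002, 0.193]
ft_force: [4.1, -0.4, 2.4]
opening: 0.0344
clock: 28.45
tcp_pos: [0.5339, 0.0665, 0.0839]
orientation: [0.011, 0.981, -0.002, 0.193]
ft_force: [5.4, 0.2, 3.5]
opening: 0.0343
turn [ 0.    0.24 -0.03] rows 0.03 shift [ 4.5  0.1 -0. ] rows 0.11 | world z-lift only: [-0.375  0.    -0.927]
 now clock 28.45 tcpP [0.0445 0.0519 0.006 ] tcpW [0.5339 0.0665 0.0839] F [5.4 0.2 3.5] q [-0.1   0.22  2.09  0.07  0.45 -1.71] open 0.0343
```

Seated. Releasing, lifting, then locating blank 3.

```bash
cd .;
python3 -m creep '[[0.05,[0,0,0],[0,0,0]],[0.05,[0,0,0],[0,0,0]],[0.05,[0,0,0],[0,0,0]],[0.05,[0,0,-0.02],[0,0,0]],[0.05,[0,0,-0.03],[0,0,0]]]'
python3 -m creep '[[0.055,[0,0,-0.04],[0,0,0]],[0.055,[0,0,-0.03],[0,0,0]],[0.055,[0,0,-0.03],[0,0,0]],[0.055,[0,0,0],[0,0,0]]]'
python3 -c "
from h import *
blanks('b3')
a=np.radians(8.3);plan([.4425,.407,.13],[-np.sin(a),np.cos(a),0])"
```

```text
clock: 28.87
tcp_pos: [0.5109, 0.0673, 0.1263]
orientation: [0.011, 0.982, -0.002, 0.187]
ft_force: [0.2, 0.2, 1.0]
opening: 0.0504
clock: 29.2
tcp_pos: [0.4767, 0.0681, 0.2273]
orientation: [0.011, 0.981, -0.002, 0.195]
ft_force: [0.1, 0.5, 0.5]
opening: 0.0554
top blank 302 [439.6 407.5  80.2  42.5   7.5]
scene blank 392 [446.6 407.4  82.2  35.9   8.8]
turn [-1.84 22.1  -9.45] rows 3.39 shift [-15.9 340.2  92.8] rows 8.61 | world z-lift only: [ 0.  0. -1.]
 now clock 29.3 tcpP [0.0427 0.0522 0.1564] tcpW [0.4759 0.0681 0.2228] F [-0.5  0.7 -0.5] q [-0.12 -0.09  2.01  0.05  0.84 -1.69] open 0.0549
```

```bash
cd .;
python3 -m creep '[[0.055,[0,0,0],[-0.46,5.525,-2.36]],[0.055,[0,0,0],[-0.46,5.525,-2.36]],[0.055,[0,0,0],[-0.46,5.525,-2.36]],[0.055,[0,0,0],[-0.46,5.525,-2.36]]]'
python3 -m creep '[[0.055,[-0.0018,0.0378,0],[0,0,0]],[0.055,[-0.0018,0.0378,0],[0,0,0]],[0.055,[-0.0018,0.0378,0],[0,0,0]],[0.055,[-0.0018,0.0378,0],[0,0,0]],[0.055,[-0.0018,0.0378,0],[0,0,0]]]'
python3 -m creep '[[0.055,[-0.0018,0.0378,0.015],[0,0,0]],[0.055,[-0.0018,0.0378,0.015],[0,0,0]],[0.055,[-0.0018,0.0378,0.015],[0,0,0]],[0.055,[-0.0018,0.0378,0.03],[0,0,0]],[0.055,[0,0,0.03],[0,0,0]]]'
python3 -m creep '[[0.055,[0,0,0.03],[0,0,0]],[0.055,[0,0,0],[0,0,0]],[0.055,[0,0,0],[0,0,0]]]'
python3 -c "
from h import *
a=np.radians(8.3);plan([.443,.4073,.008],[-np.sin(a),np.cos(a),0])"
```

```text
clock: 29.63
tcp_pos: [0.4753, 0.0678, 0.2206]
orientation: [-0.073, 0.997, 0.001, -0.005]
ft_force: [-0.5, -0.9, -0.0]
opening: 0.0551
clock: 30.05
tcp_pos: [0.4566, 0.2576, 0.2193]
orientation: [-0.072, 0.997, -0.0, -0.003]
ft_force: [1.6, -0.9, 1.4]
opening: 0.055
clock: 30.47
tcp_pos: [0.4423, 0.4074, 0.1188]
orientation: [-0.074, 0.997, 0.001, -0.001]
ft_force: [0.2, 0.1, 0.4]
opening: 0.0551
clock: 30.72
tcp_pos: [0.4412, 0.4005, 0.0878]
orientation: [-0.072, 0.997, -0.002, -0.005]
ft_force: [0.3, -0.1, 0.2]
opening: 0.0552
turn [-0.17 -0.53 -0.  ] rows 0.08 shift [-2.8  6.5 79.8] rows 1.95 | world z-lift only: [ 0.  0. -1.]
 now clock 30.72 tcpP [-0.0468  0.3837  0.0471] tcpW [0.4412 0.4005 0.0878] F [ 0.3 -0.1  0.2] q [ 0.55  0.47  1.6   0.    1.08 -1.17] open 0.0552
```

```bash
cd .;
python3 -m creep '[[0.055,[-0.002,0.0065,0.035],[0,0,0]],[0.055,[0,0,0.025],[0,0,0]],[0.055,[0,0,0.014],[0,0,0]],[0.055,[0,0,0.005],[0,0,0]],[0.055,[0,0,0],[0,0,0]]]'
python3 -c "
from h import *
a=np.radians(8.3);plan([.443,.4073,.008],[-np.sin(a),np.cos(a),0])"
```

```text
clock: 31.13
tcp_pos: [0.4448, 0.4081, 0.0124]
orientation: [-0.072, 0.997, 0.0, -0.001]
ft_force: [0.3, 0.0, 0.3]
opening: 0.0551
turn [ 0.01 -0.12 -0.07] rows 0.02 shift [ 2.  -0.6  4.4] rows 0.12 | world z-lift only: [ 0.  0. -1.]
 now clock 31.13 tcpP [-0.0718  0.3915 -0.0241] tcpW [0.4448 0.4081 0.0124] F [0.3 0.  0.3] q [ 0.56  0.57  1.64  0.    0.93 -1.16] open 0.0551
```

```bash
cd .;
python3 -m creep '[[0.055,[0.0015,0,0.004],[0,0,0]],[0.055,[0,0,0],[0,0,0]]]'
python3 -m creep '[[0.02,[0,0,0],[0,0,0]],[0.02,[0,0,0],[0,0,0]],[0.02,[0,0,0],[0,0,0]],[0.02,[0,0,0],[0,0,0]],[0.02,[0,0,0],[0,0,0]]]' 60
python3 -m creep '[[0.02,[0,0,-0.02],[0,0,0]],[0.02,[0,0,-0.04],[0,0,0]],[0.02,[0,0,-0.04],[0,0,0]],[0.02,[0,0,-0.04],[0,0,0]],[0.02,[0,0,-0.04],[0,0,0]]]' 60
python3 - <<'E'
from h import *
plan([.05,-.021,.06],[0,1,0],[0,0,-1],True)
E
```

```text
clock: 31.3
tcp_pos: [0.4438, 0.4087, 0.0097]
orientation: [-0.072, 0.997, 0.001, 0.0]
ft_force: [-0.1, 0.1, 0.1]
opening: 0.0553
clock: 31.72
tcp_pos: [0.4439, 0.4088, 0.0101]
orientation: [-0.072, 0.997, 0.001, 0.0]
ft_force: [-0.5, -1.5, 6.6]
opening: 0.0347
clock: 32.13
tcp_pos: [0.4428, 0.4081, 0.1904]
orientation: [-0.072, 0.997, 0.0, -0.001]
ft_force: [1.4, 0.2, -1.4]
opening: 0.0346
turn [  1.86 -22.05   9.44] rows 3.39 shift [ -57.1 -412.4   81.7] rows 10.35 | world z-lift only: [-0.375  0.    -0.927]
 now clock 32.13 tcpP [-0.0071  0.3914  0.1417] tcpW [0.4428 0.4081 0.1904] F [ 1.4  0.2 -1.4] q [ 0.56  0.38  1.46  0.    1.3  -1.16] open 0.0346
```

```bash
cd .;
python3 -m creep '[[0.02,[0,0,0],[0.465,-5.51,2.36]],[0.02,[0,0,0],[0.465,-5.51,2.36]],[0.02,[0,0,0],[0.465,-5.51,2.36]],[0.02,[0,0,0],[0.465,-5.51,2.36]]]'
python3 -m creep '[[0.02,[-0.0052,-0.0375,0.0],[0,0,0]],[0.02,[-0.0052,-0.0375,0.0],[0,0,0]],[0.02,[-0.0052,-0.0375,0],[0,0,0]],[0.02,[-0.0052,-0.0375,0],[0,0,0]],[0.02,[-0.0052,-0.0375,0],[0,0,0]]]'
python3 -m creep '[[0.02,[-0.0052,-0.0375,0.0],[0,0,0]],[0.02,[-0.0052,-0.0375,0.0],[0,0,0]],[0.02,[-0.0052,-0.0375,0],[0,0,0]],[0.02,[-0.0052,-0.0375,0.015],[0,0,0]],[0.02,[-0.0052,-0.0375,0.015],[0,0,0]]]'
python3 -m creep '[[0.02,[-0.0052,-0.0375,0.015],[0,0,0]],[0.02,[0,0,0.035],[0,0,0]],[0.02,[0,0,0.03],[0,0,0]],[0.02,[0,0,0],[0,0,0]],[0.02,[0,0,0],[0,0,0]]]'
python3 -c "
from h import *
plan([.048,-.021,.009],[0,1,0],[0,0,-1],True)"
```

```text
clock: 32.47
tcp_pos: [0.4434, 0.4084, 0.1899]
orientation: [0.012, 0.981, -0.001, 0.194]
ft_force: [0.0, -0.7, -3.2]
opening: 0.0341
clock: 32.88
tcp_pos: [0.4623, 0.2192, 0.1984]
orientation: [0.01, 0.982, -0.002, 0.191]
ft_force: [1.1, 0.0, -1.1]
opening: 0.0341
clock: 33.3
tcp_pos: [0.4947, 0.0303, 0.1815]
orientation: [0.011, 0.981, -0.002, 0.193]
ft_force: [2.2, 0.7, -2.1]
opening: 0.034
clock: 33.72
tcp_pos: [0.5268, -0.006, 0.1061]
orientation: [0.011, 0.982, -0.001, 0.188]
ft_force: [0.6, 0.3, -1.0]
opening: 0.0344
turn [ 0.07 -0.28 -0.07] rows 0.04 shift [-0.2 -0.2 19.6] rows 0.48 | world z-lift only: [-0.375  0.    -0.927]
 now clock 33.72 tcpP [ 0.0478 -0.0208  0.0286] tcpW [ 0.5268 -0.006   0.1061] F [ 0.6  0.3 -1. ] q [-0.29  0.16  2.09  0.2   0.54 -1.99] open 0.0344
```

```bash
cd .;
python3 -m creep '[[0.02,[0,0,0.01],[0,0,0]],[0.02,[0,0,0.006],[0,0,0]],[0.02,[0,0,0],[0,0,0]]]'
python3 -m creep '[[0.02,[0.002,0,0],[0,0,0]],[0.02,[0.002,0,0],[0,0,0]],[0.02,[0,0,0],[0,0,0]]]'
python3 -m creep '[[0.02,[0.002,0,0],[0,0,0]],[0.02,[0,0,0],[0,0,0]]]'
python3 -m creep '[[0.02,[0.002,0,0],[0,0,0]],[0.02,[0,0,0],[0,0,0]]]'
python3 -m creep '[[0.02,[0.002,0,0],[0,0,0]],[0.02,[0,0,0],[0,0,0]]]'
python3 -c "
from h import *
plan([.040,-.021,.008],[0,1,0],[0,0,-1],True)"
```

```text
clock: 33.97
tcp_pos: [0.5346, -0.0056, 0.0933]
orientation: [0.01, 0.981, -0.002, 0.191]
ft_force: [-0.1, 0.7, -1.8]
opening: 0.0345
clock: 34.22
tcp_pos: [0.5301, -0.0058, 0.0919]
orientation: [0.011, 0.982, -0.002, 0.191]
ft_force: [-0.2, -0.2, -1.2]
opening: 0.0341
clock: 34.38
tcp_pos: [0.5284, -0.006, 0.0909]
orientation: [0.011, 0.982, -0.002, 0.191]
ft_force: [1.3, 0.6, -2.1]
opening: 0.0346
clock: 34.55
tcp_pos: [0.5265, -0.0061, 0.0899]
orientation: [0.011, 0.982, -0.002, 0.191]
ft_force: [-0.1, 0.6, -0.8]
opening: 0.0348
clock: 34.72
tcp_pos: [0.5258, -0.0064, 0.0898]
orientation: [0.011, 0.981, -0.002, 0.192]
ft_force: [2.2, 1.4, -0.8]
opening: 0.0346
turn [-0.03  0.11 -0.03] rows 0.02 shift [0.7 0.1 5.9] rows 0.14 | world z-lift only: [-0.375  0.    -0.927]
 now clock 34.72 tcpP [ 0.0407 -0.0211  0.0139] tcpW [ 0.5258 -0.0064  0.0898] F [ 2.2  1.4 -0.8] q [-0.29  0.19  2.11  0.22  0.48 -2.02] open 0.0346
```

```bash
cd .;
python3 -m creep '[[0.02,[0,0,0.003],[0,0,0]],[0.02,[0.002,0,0],[0,0,0]],[0.02,[0,0,0],[0,0,0]]]'
python3 -m creep '[[0.02,[0.002,0,0.001],[0,0,0]],[0.02,[0,0,0],[0,0,0]]]'
python3 -m creep '[[0.02,[0,0,0.0015],[0,0,0]],[0.02,[0,0,0],[0,0,0]]]'
python3 -c "
from h import *
plan([.040,-.021,.008],[0,1,0],[0,0,-1],True)"
```

```text
clock: 34.97
tcp_pos: [0.5268, -0.0066, 0.0871]
orientation: [0.011, 0.981, -0.003, 0.193]
ft_force: [6.3, 2.6, -0.1]
opening: 0.0345
clock: 35.13
tcp_pos: [0.527, -0.0069, 0.0867]
orientation: [0.012, 0.981, -0.003, 0.195]
ft_force: [8.5, 4.0, 5.5]
opening: 0.0348
clock: 35.3
tcp_pos: [0.5275, -0.0072, 0.0854]
orientation: [0.011, 0.981, -0.003, 0.195]
ft_force: [6.9, 1.8, 6.6]
opening: 0.0345
turn [-0.13  0.51 -0.02] rows 0.07 shift [0.7 0.9 1.1] rows 0.04 | world z-lift only: [-0.375  0.    -0.927]
 now clock 35.3 tcpP [ 0.0407 -0.0219  0.0091] tcpW [ 0.5275 -0.0072  0.0854] F [6.9 1.8 6.6] q [-0.3   0.2   2.12  0.23  0.46 -2.03] open 0.0345
```

```bash
cd .;
python3 -m creep '[[0.05,[-0.001,0,0],[0,0,0]],[0.05,[0,0,0],[0,0,0]],[0.05,[0,0,0],[0,0,0]],[0.05,[0,0,-0.02],[0,0,0]],[0.05,[0,0,-0.03],[0,0,0]]]'
python3 -m creep '[[0.0,[0,0,-0.04],[0,0,0]],[0.0,[0,0,-0.04],[0,0,0]],[0.0,[0,0,-0.04],[0,0,0]],[0.0,[0,0,-0.03],[0,0,0]],[0,[0,0,0],[0,0,0]]]' 40
python3 - <<'E'
from h import *
p,d=vision.snapshot("top");ps,ds=vision.snapshot("scene")
cv2.imwrite("pics/r_top.png",p);np.save("pics/r_top.npy",d);np.save("pics/r_scene.npy",ds);cv2.imwrite("pics/r_scene.png",ps)
crop(ps,250,410,140,280,5,"pics/rc.png")
plan([.03,-.21,.12],[1,0,0],[0,0,-1],True)
for n,dd in(("top",d),("scene",ds)):
    Q=toP(cloud(n,dd))
    m=((Q[...,2]>.015)&(Q[...,2]<.025)&(Q[...,0]>.0)&(Q[...,0]<.12)&(abs(Q[...,1])<.172)&(Q[...,1]>-.12)).astype(np.uint8)
    k,L,st,_=cv2.connectedComponentsWithStats(m)
    for i in range(1,k):
        if st[i,4]<30: continue
        r=cv2.minAreaRect((Q[L==i][:,:2]*1000).astype(np.float32));print(n,st[i,4],np.round([*r[0],*r[1],r[2]],1))
E
```

```text
clock: 35.72
tcp_pos: [0.5031, -0.0051, 0.1265]
orientation: [0.011, 0.982, -0.001, 0.187]
ft_force: [0.6, 0.5, -0.7]
opening: 0.0497
clock: 36.13
tcp_pos: [0.4503, -0.005, 0.2746]
orientation: [0.011, 0.981, -0.004, 0.195]
ft_force: [0.2, -0.2, 0.1]
opening: 0.0
turn [ 0.05  0.14 90.  ] rows 12.68 shift [-188.9   -6.9   88.9] rows 5.1 | world z-lift only: [ 0.     0.375 -0.927]
 now clock 36.23 tcpP [ 0.0369 -0.0211  0.2089] tcpW [ 0.4493 -0.0046  0.2692] F [ 0.3  0.8 -0.4] q [-0.36 -0.2   1.98  0.15  1.   -1.97] open -0.0002
top 242 [ 38.6 126.9  77.7  35.7   1. ]
top 242 [39.6 56.7 34.5 79.2 88.9]
top 261 [ 39.3 -21.2  34.3  76.7  89.1]
scene 184 [ 41.3 -19.4  37.9  79.8  89.5]
scene 210 [43.8 59.6 38.7 83.1 88.2]
scene 222 [ 42.7 129.1  85.4  37.2   0.5]
```

View pics/rc.png

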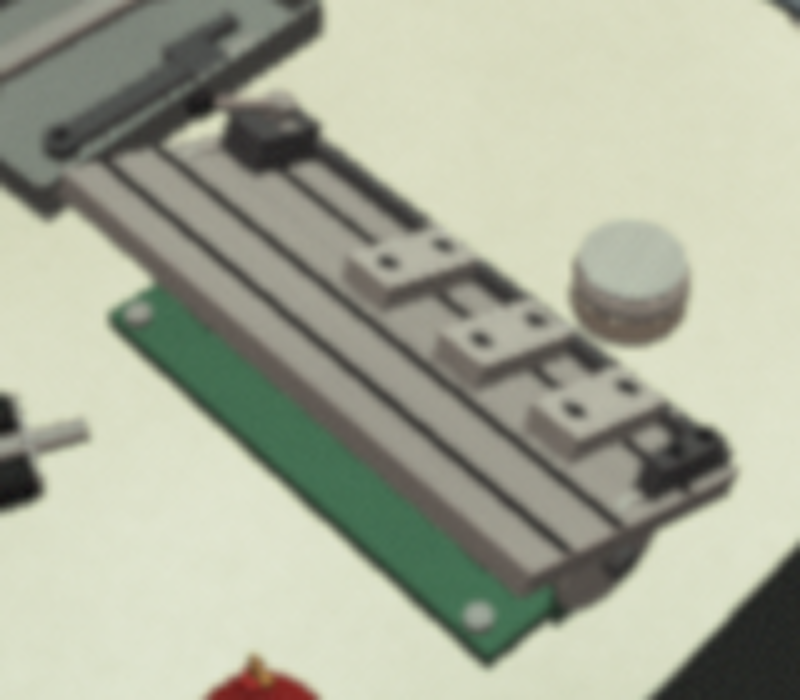

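All three blanks lie flat up the slope at the rail, at crop (410,265), (500,340) and (595,410), and the crank and spanner are in the tray. Next is the push on the side stop, with the fingers shut and the tool leaning away from the lever.

```bash
cd .;
python3 - <<'E'
from h import *
a=np.radians(25)
plan([.028,-.225,.10],[1,0,0],[0,np.sin(a),-np.cos(a)],True)
E
```

```text
turn [-19.75 -19.56 -88.41] rows 13.05 shift [230.8   8.9  12.5] rows 5.64 | world z-lift only: [-0.392 -0.375 -0.84 ]
 now clock 36.23 tcpP [ 0.0369 -0.0211  0.2089] tcpW [ 0.4493 -0.0046  0.2692] F [ 0.3  0.8 -0.4] q [-0.36 -0.2   1.98  0.15  1.   -1.97] open -0.0002
```

```bash
cd .;
sed -i 's/def plan(pos,y,z=None,plate=False)/def plan(pos,y,z=None,plate=False,alt=1)/; s/key=lambda a:np.linalg.norm(a\[0\]))/key=lambda a:alt*np.linalg.norm(a[0]))/' h.py
python3 - <<'E'
from h import *
a=np.radians(25)
plan([.028,-.225,.10],[1,0,0],[0,np.sin(a),-np.cos(a)],True,alt=-1)
E
```

```text
turn [-19.56  19.75  88.46] rows 13.06 shift [-230.8   -8.9   12.5] rows 5.64 | world z-lift only: [ 0.392  0.375 -0.84 ]
 now clock 36.23 tcpP [ 0.0369 -0.0211  0.2089] tcpW [ 0.4493 -0.0046  0.2692] F [ 0.3  0.8 -0.4] q [-0.36 -0.2   1.98  0.15  1.   -1.97] open -0.0002
```

```bash
cd .;
python3 -m creep '[[0,[0,0,0],[-1.397,1.411,6.319]],[0,[0,0,0],[-1.397,1.411,6.319]],[0,[0,0,0],[-1.397,1.411,6.319]],[0,[0,0,0],[-1.397,1.411,6.319]],[0,[0,0,0],[-1.397,1.411,6.319]]]'
python3 -m creep '[[0,[0,0,0],[-1.397,1.411,6.319]],[0,[0,0,0],[-1.397,1.411,6.319]],[0,[0,0,0],[-1.397,1.411,6.319]],[0,[0,0,0],[-1.397,1.411,6.319]],[0,[0,0,0],[-1.397,1.411,6.319]]]'
python3 -m creep '[[0,[0,0,0],[-1.397,1.411,6.319]],[0,[0,0,0],[-1.397,1.411,6.319]],[0,[0,0,0],[-1.397,1.411,6.319]],[0,[0,0,0],[-1.397,1.411,6.319]],[0,[0,0,0],[0,0,0]]]'
python3 -m creep '[[0,[-0.0385,-0.0015,0],[0,0,0]],[0,[-0.0385,-0.0015,0],[0,0,0]],[0,[-0.0385,-0.0015,0],[0,0,0]],[0,[-0.0385,-0.0015,0],[0,0,0]],[0,[-0.0385,-0.0015,0],[0,0,0]]]'
python3 -m creep '[[0,[-0.0385,-0.0015,0.0125],[0,0,0]],[0,[0,0,0],[0,0,0]],[0,[0,0,0],[0,0,0]]]'
python3 - <<'E'
from h import *
a=np.radians(25)
plan([.028,-.215,.012],[1,0,0],[0,np.sin(a),-np.cos(a)],True)
E
```

```text
clock: 36.65
tcp_pos: [0.4486, -0.0039, 0.2659]
orientation: [0.269, 0.949, 0.111, 0.121]
ft_force: [0.8, 0.5, -0.1]
opening: 0.0001
clock: 37.07
tcp_pos: [0.4488, -0.004, 0.266]
orientation: [0.502, 0.837, 0.213, 0.045]
ft_force: [-0.2, -0.2, -0.2]
opening: 0.0003
clock: 37.48
tcp_pos: [0.4483, -0.0042, 0.2655]
orientation: [0.659, 0.697, 0.282, -0.02]
ft_force: [-0.1, 0.3, -0.6]
opening: -0.0002
clock: 37.9
tcp_pos: [0.4685, -0.1802, 0.1877]
orientation: [0.656, 0.7, 0.282, -0.017]
ft_force: [0.7, -0.9, 0.3]
opening: -0.0004
clock: 38.15
tcp_pos: [0.4764, -0.2089, 0.16]
orientation: [0.657, 0.699, 0.282, -0.02]
ft_force: [-0.4, 1.1, 0.5]
opening: -0.0002
turn [-0.31 -0.37 -0.24] rows 0.08 shift [-26.6   2.6  80.1] rows 2.06 | world z-lift only: [ 0.392  0.375 -0.84 ]
 now clock 38.15 tcpP [ 0.0254 -0.2248  0.0958] tcpW [ 0.4764 -0.2089  0.16  ] F [-0.4  1.1  0.5] q [-1.01  0.3   1.82  0.57  1.28 -1.31] open -0.0002
```

```bash
cd .;
python3 -m creep '[[0,[-0.008,0.0008,0.025],[0,0,0]],[0,[-0.008,0.0008,0.025],[0,0,0]],[0,[-0.007,0.001,0.02],[0,0,0]],[0,[-0.0035,0,0.01],[0,0,0]],[0,[0,0,0],[0,0,0]]]'
python3 -m creep '[[0,[0.00725,0,0.0034],[0,0,0]],[0,[0.00725,0,0.0034],[0,0,0]],[0,[0.00453,0,0.0021],[0,0,0]],[0,[0.0018,0,0.0008],[0,0,0]],[0,[0,0,0],[0,0,0]]]'
python3 - <<'E'
from h import *
a=np.radians(25)
plan([.028,.02,.012],[1,0,0],[0,np.sin(a),-np.cos(a)],True)
p,d=vision.snapshot("scene");crop(p,240,360,120,230,6,"pics/s1.png")
E
```

```text
clock: 38.57
tcp_pos: [0.5105, -0.1973, 0.0858]
orientation: [0.656, 0.7, 0.282, -0.018]
ft_force: [-0.4, -0.0, 0.3]
opening: -0.0
clock: 38.98
tcp_pos: [0.5114, -0.1763, 0.088]
orientation: [0.656, 0.7, 0.282, -0.016]
ft_force: [0.5, 0.3, -0.0]
opening: 0.0003
turn [-0.09 -0.02  0.01] rows 0.01 shift [189.8  -2.2  93.1] rows 5.16 | world z-lift only: [ 0.392  0.375 -0.84 ]
 now clock 38.98 tcpP [ 0.0302 -0.1914  0.0162] tcpW [ 0.5114 -0.1763  0.088 ] F [ 0.5  0.3 -0. ] q [-0.92  0.41  1.88  0.64  1.09 -1.35] open 0.0003
```

View pics/s1.png

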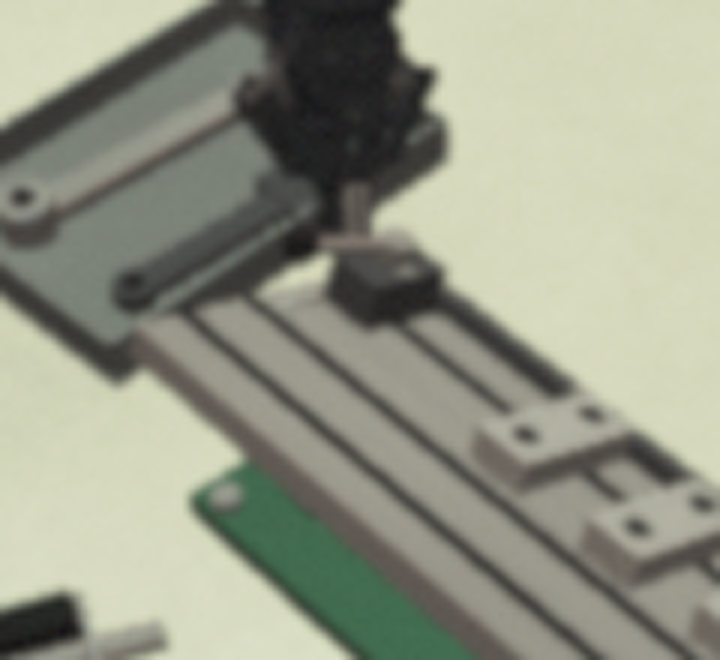

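The shut fingers (355,210) stand behind the side stop (385,280) and clear of the lever. Pushing.

```bash
cd .;
python3 -m creep '[[0,[0.0015,0,0.0045],[0,0,0]],[0,[0.0045,0,0.0021],[0,0,0]],[0,[0.0045,0,0.0021],[0,0,0]],[0,[0.0045,0,0.0021],[0,0,0]],[0,[0.0045,0,0.0021],[0,0,0]]]'
python3 -m creep '[[0,[0.0072,0,0.0034],[0,0,0]],[0,[0.0072,0,0.0034],[0,0,0]],[0,[0.0072,0,0.0034],[0,0,0]],[0,[0.0072,0,0.0034],[0,0,0]],[0,[0.0072,0,0.0034],[0,0,0]]]'
python3 -m creep '[[0,[0.0072,0,0.0034],[0,0,0]],[0,[0.0072,0,0.0034],[0,0,0]],[0,[0.0072,0,0.0034],[0,0,0]],[0,[0.0072,0,0.0034],[0,0,0]],[0,[0.0072,0,0.0034],[0,0,0]]]'
python3 - <<'E'
from h import *
a=np.radians(25)
plan([.028,.02,.012],[1,0,0],[0,np.sin(a),-np.cos(a)],True)
E
```

```text
clock: 39.45
tcp_pos: [0.5139, -0.1565, 0.084]
orientation: [0.657, 0.7, 0.28, -0.014]
ft_force: [-2.9, -7.7, 1.5]
opening: 0.0001
clock: 39.87
tcp_pos: [0.5149, -0.1165, 0.084]
orientation: [0.657, 0.7, 0.281, -0.014]
ft_force: [-2.7, -8.3, 2.7]
opening: 0.0
clock: 40.28
tcp_pos: [0.5159, -0.0764, 0.0839]
orientation: [0.657, 0.7, 0.281, -0.014]
ft_force: [-4.7, -6.8, 4.2]
opening: -0.0
turn [-0.02  0.22 -0.03] rows 0.03 shift [101.2  -2.8  46.7] rows 2.72 | world z-lift only: [ 0.392  0.375 -0.84 ]
 now clock 40.28 tcpP [ 0.0308 -0.0914  0.0115] tcpW [ 0.5159 -0.0764  0.0839] F [-4.7 -6.8  4.2] q [-0.76  0.34  2.02  0.72  0.96 -1.3 ] open -0.0
```

```bash
cd .;
python3 -m creep '[[0,[0.0054,0,0.0025],[0,0,0]],[0,[0.0054,0,0.0025],[0,0,0]],[0,[0.0054,0,0.0025],[0,0,0]],[0,[0.0054,0,0.0025],[0,0,0]],[0,[0.0054,0,0.0025],[0,0,0]]]'
python3 -m creep '[[0,[0.0054,0,0.0025],[0,0,0]],[0,[0.0054,0,0.0025],[0,0,0]],[0,[0.0054,0,0.0025],[0,0,0]],[0,[0.0054,0,0.0025],[0,0,0]],[0,[0.0054,0,0.0025],[0,0,0]]]'
python3 -m creep '[[0,[0.0054,0,0.0025],[0,0,0]],[0,[0.0054,0,0.0025],[0,0,0]],[0,[0.0054,0,0.0025],[0,0,0]],[0,[0.0027,0,0.0013],[0,0,0]],[0,[0.0027,0,0.0013],[0,0,0]]]'
python3 -m creep '[[0,[0.0027,0,0.0013],[0,0,0]],[0,[0.0027,0,0.0013],[0,0,0]],[0,[0.0018,0,0.0008],[0,0,0]]]'
python3 - <<'E'
from h import *
a=np.radians(25)
plan([.028,.02,.012],[1,0,0],[0,np.sin(a),-np.cos(a)],True)
E
```

```text
clock: 40.7
tcp_pos: [0.5166, -0.0469, 0.0839]
orientation: [0.657, 0.7, 0.281, -0.014]
ft_force: [-4.4, -7.9, 3.6]
opening: -0.0
clock: 41.12
tcp_pos: [0.5173, -0.0174, 0.084]
orientation: [0.657, 0.7, 0.281, -0.014]
ft_force: [-4.1, -10.2, 3.5]
opening: -0.0001
clock: 41.53
tcp_pos: [0.5179, 0.0066, 0.084]
orientation: [0.657, 0.7, 0.281, -0.014]
ft_force: [-5.6, -10.8, 3.9]
opening: 0.0004
clock: 41.78
tcp_pos: [0.5181, 0.0142, 0.084]
orientation: [0.657, 0.7, 0.281, -0.014]
ft_force: [-5.5, -11.1, 4.1]
opening: -0.0003
turn [ 0.    0.28 -0.01] rows 0.04 shift [19.  -3.   8.3] rows 0.51 | world z-lift only: [ 0.392  0.375 -0.84 ]
 now clock 41.78 tcpP [ 0.031  -0.0007  0.0115] tcpW [0.5181 0.0142 0.084 ] F [ -5.5 -11.1   4.1] q [-0.59  0.29  2.1   0.79  0.86 -1.22] open -0.0003
```

```bash
cd .;
python3 -m creep '[[0,[0.0027,0,0.0013],[0,0,0]],[0,[0.0027,0,0.0013],[0,0,0]],[0,[0.0027,0,0.0013],[0,0,0]],[0,[0.0018,0,0.0008],[0,0,0]]]'
python3 -m creep '[[0,[0.0018,0,0.0008],[0,0,0]],[0,[0.0018,0,0.0008],[0,0,0]]]'
python3 -m creep '[[0,[0.0018,0,0.0008],[0,0,0]],[0,[0.0018,0,0.0008],[0,0,0]]]'
python3 -m creep '[[0,[0.0018,0,0.0008],[0,0,0]],[0,[0.0009,0,0.0004],[0,0,0]]]'
python3 - <<'E'
from h import *
a=np.radians(25)
plan([.028,.02,.012],[1,0,0],[0,np.sin(a),-np.cos(a)],True)
E
```

```text
clock: 42.12
tcp_pos: [0.5184, 0.0252, 0.0839]
orientation: [0.657, 0.7, 0.281, -0.014]
ft_force: [-5.6, -11.0, 3.7]
opening: 0.0
clock: 42.28
tcp_pos: [0.5185, 0.029, 0.084]
orientation: [0.657, 0.7, 0.281, -0.014]
ft_force: [-5.0, -11.5, 3.7]
opening: -0.0006
clock: 42.45
tcp_pos: [0.5185, 0.033, 0.084]
orientation: [0.657, 0.7, 0.281, -0.014]
ft_force: [-5.2, -10.6, 4.0]
opening: -0.0001
clock: 42.62
tcp_pos: [0.5186, 0.0361, 0.084]
orientation: [0.657, 0.699, 0.281, -0.014]
ft_force: [-4.8, -9.9, 3.4]
opening: 0.0002
turn [ 0.01  0.26 -0.03] rows 0.04 shift [-0.9 -3.  -0.9] rows 0.08 | world z-lift only: [ 0.392  0.375 -0.84 ]
 now clock 42.62 tcpP [0.031  0.0212 0.0115] tcpW [0.5186 0.0361 0.084 ] F [-4.8 -9.9  3.4] q [-0.54  0.28  2.11  0.81  0.83 -1.19] open 0.0002
```

```bash
cd .;
python3 -m creep '[[0,[0.0018,0,0.0008],[0,0,0]],[0,[0.0018,0,0.0008],[0,0,0]]]'
python3 -m creep '[[0,[0.0018,0,0.0008],[0,0,0]],[0,[0.0018,0,0.0008],[0,0,0]]]'
python3 -m creep '[[0,[0.0018,0,0.0008],[0,0,0]],[0,[0,0,0],[0,0,0]]]'
python3 -c "
from h import *
p,d=vision.snapshot('scene');crop(p,300,410,170,260,7,'pics/s2.png')
plan([.028,.02,.012],[1,0,0],[0,.4226,-.9063],True)"
```

```text
clock: 42.78
tcp_pos: [0.5191, 0.0367, 0.0839]
orientation: [0.657, 0.7, 0.279, -0.011]
ft_force: [-23.5, -35.8, 17.0]
opening: -0.0003
clock: 42.95
tcp_pos: [0.5202, 0.0369, 0.0837]
orientation: [0.658, 0.7, 0.277, -0.007]
ft_force: [-26.4, -47.7, 15.0]
opening: -0.0
clock: 43.12
tcp_pos: [0.5208, 0.0369, 0.0837]
orientation: [0.658, 0.7, 0.276, -0.006]
ft_force: [-22.8, -46.6, 9.1]
opening: 0.0001
turn [0.22 1.29 0.17] rows 0.19 shift [-1.1 -4.9 -2.4] rows 0.13 | world z-lift only: [ 0.392  0.375 -0.84 ]
 now clock 43.17 tcpP [0.0329 0.022  0.0103] tcpW [0.5208 0.0369 0.0836] F [-23.1 -46.4  10.5] q [-0.53  0.28  2.11  0.8   0.81 -1.18] open -0.0
```

View pics/s2.png

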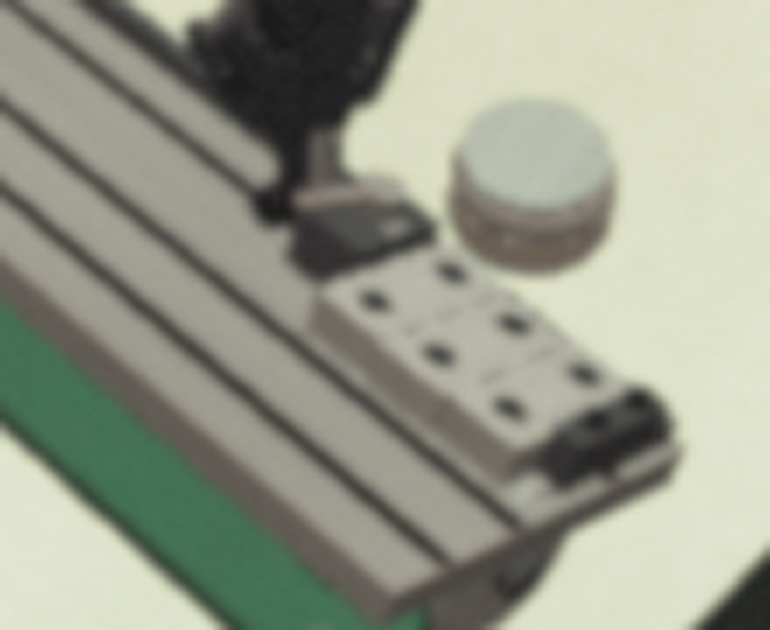

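The row is packed: three blanks with hairline joints between the side stop (365,235) and the end stop (615,430), upper ends in line. The force rose to about 46 N. Backing off and going to the lever.

```bash
cd .;
python3 -m creep '[[0,[-0.009,0,-0.004],[0,0,0]],[0,[-0.018,0,-0.008],[0,0,0]],[0,[-0.018,0,-0.008],[0,0,0]],[0,[0,0,-0.03],[0,0,0]],[0,[0,0,-0.04],[0,0,0]]]'
python3 -m creep '[[0,[0,0,-0.04],[0,0,0]],[0,[0,0,-0.04],[0,0,0]],[0,[0,0,-0.03],[0,0,0]],[0,[0,0,0],[0,0,0]]]'
python3 - <<'E'
from h import *
for n in("top","scene"):
    p,d=vision.snapshot(n);cv2.imwrite(f"pics/k_{n}.png",p)
    Q=toP(cloud(n,d))
    P=Q[(Q[...,2]>.04)&(Q[...,2]<.07)&(Q[...,0]>.01)&(Q[...,0]<.14)&(Q[...,1]>-.06)&(Q[...,1]<.12)]
    print(n,len(P)); 
    K=P[P[:,0]>P[:,0].max()-.019];H=P[P[:,0]<.045]
    print(" knob",K.mean(0),"hub",H.mean(0),len(K),len(H),"x",P[:,0].min(),P[:,0].max())
    m=((Q[...,2]>.015)&(Q[...,2]<.025)&(Q[...,0]>.0)&(Q[...,0]<.12)&(Q[...,1]<.174)&(Q[...,1]>.069)).astype(np.uint8)
    r=cv2.minAreaRect((Q[m>0][:,:2]*1000).astype(np.float32));print(" row",np.round([*r[0],*r[1],r[2]],1))
plan([.094,.09,.12],[1,0,0],[0,0,-1],True)
crop(cv2.imread("pics/k_top.png"),250,330,190,255,8,"pics/kc.png")
E
```

```text
clock: 43.58
tcp_pos: [0.491, -0.0293, 0.1404]
orientation: [0.657, 0.699, 0.281, -0.02]
ft_force: [0.8, 0.4, 0.5]
opening: -0.0
clock: 43.92
tcp_pos: [0.4555, -0.0792, 0.2392]
orientation: [0.657, 0.7, 0.281, -0.012]
ft_force: [1.4, -0.3, -0.5]
opening: -0.0003
top 110
 knob [0.0922 0.0436 0.0564] hub [0.0292 0.0483 0.0456] 31 45 x 0.01803538377910643 0.09978736710139675
 row [ 40.  121.7 104.5  79.6  89.9]
scene 89
 knob [0.0977 0.0468 0.0489] hub [0.0336 0.0506 0.0421] 39 24 x 0.02183915906074682 0.10407068909818462
 row [ 42.8 121.9 104.9  84.4  89.1]
turn [ -0.01 -24.92  -0.07] rows 3.51 shift [182.7  63.2  54.8] rows 4.9 | world z-lift only: [ 0.     0.375 -0.927]
 now clock 44.02 tcpP [ 0.0308 -0.0927  0.1748] tcpW [ 0.4547 -0.0764  0.2353] F [-0.4  0.2 -0.2] q [-0.87  0.03  1.95  0.58  1.32 -1.13] open 0.0003
```

View pics/kc.png

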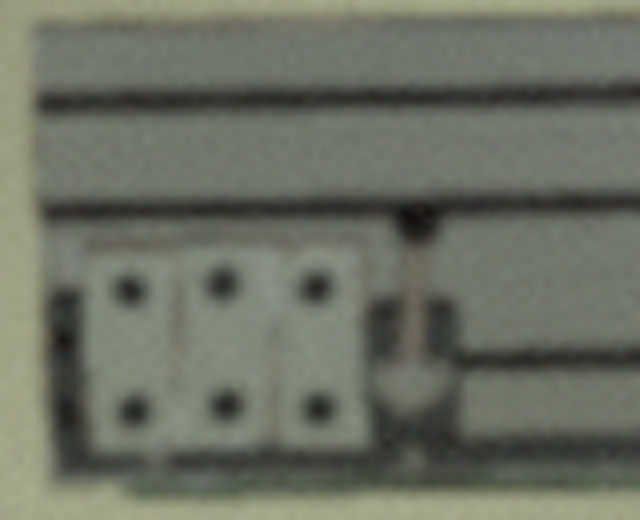

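The top crop shows the row tight with straight joints, and the lever open with its knob at (418,220) and hub at (412,385). That puts the pivot at plate (31,49) mm and the knob at (95,45). Next I bring the shut fingers to the knob's +y side.

```bash
cd .;
python3 -m creep '[[0,[0,0,0],[0,-6.23,0]],[0,[0,0,0],[0,-6.23,0]],[0,[0,0,0],[0,-6.23,0]],[0,[0,0,0],[0,-6.23,0]],[0,[0,0,0],[0,0,0]]]'
python3 -m creep '[[0,[0.0365,0.0126,0],[0,0,0]],[0,[0.0365,0.0126,0],[0,0,0]],[0,[0.0365,0.0126,0],[0,0,0]],[0,[0.0365,0.0126,0.025],[0,0,0]],[0,[0.0365,0.0126,0.03],[0,0,0]]]'
python3 -m creep '[[0,[0,0,0],[0,0,0]],[0,[0,0,0],[0,0,0]],[0,[0,0,0],[0,0,0]]]'
python3 -c "
from h import *
plan([.095,.088,.037],[1,0,0],[0,0,-1],True)"
```

```text
clock: 44.43
tcp_pos: [0.4534, -0.0706, 0.2335]
orientation: [0.7, 0.689, 0.133, 0.135]
ft_force: [0.3, 1.3, 0.5]
opening: 0.0
clock: 44.85
tcp_pos: [0.5328, 0.0989, 0.2125]
orientation: [0.701, 0.687, 0.134, 0.134]
ft_force: [1.7, -1.2, -0.9]
opening: 0.0003
clock: 45.1
tcp_pos: [0.5309, 0.0966, 0.2107]
orientation: [0.702, 0.687, 0.132, 0.133]
ft_force: [-0.9, -0.7, 0.7]
opening: -0.0001
turn [-0.4  -0.2   0.06] rows 0.06 shift [ 6.1  6.4 87.9] rows 2.15 | world z-lift only: [ 0.     0.375 -0.927]
 now clock 45.1 tcpP [0.0886 0.0819 0.1249] tcpW [0.5309 0.0966 0.2107] F [-0.9 -0.7  0.7] q [-0.03  0.05  1.91  0.01  0.81 -0.02] open -0.0001
```

```bash
cd .;
python3 -m creep '[[0,[0.006,0.005,0.035],[0,0,0]],[0,[0,0,0.03],[0,0,0]],[0,[0,0,0.015],[0,0,0]],[0,[0,0,0.006],[0,0,0]],[0,[0,0,0],[0,0,0]]]'
python3 -c "
from h import *
plan([.096,.066,.037],[1,0,0],[0,0,-1],True)"
```

```text
clock: 45.52
tcp_pos: [0.568, 0.1003, 0.1336]
orientation: [0.703, 0.686, 0.132, 0.134]
ft_force: [-0.2, 0.1, 0.1]
opening: -0.0001
turn [-0.28 -0.09 -0.14] rows 0.05 shift [-20.4   1.9   2.5] rows 0.5 | world z-lift only: [ 0.     0.375 -0.927]
 now clock 45.52 tcpP [0.0941 0.0864 0.0395] tcpW [0.568  0.1003 0.1336] F [-0.2  0.1  0.1] q [-0.02  0.21  1.94  0.    0.62  0.01] open -0.0001
```

```bash
cd .;
python3 -m creep '[[0,[-0.01,0.001,0.002],[0,0,0]],[0,[-0.01,0.001,0],[0,0,0]],[0,[-0.0063,0.0007,0],[0,0,0]],[0,[-0.0063,0.0007,0],[0,0,0]],[0,[-0.0063,0.0007,0],[0,0,0]]]'
python3 -m creep '[[0,[-0.0065,-0.00125,0],[0,0,0]],[0,[-0.0065,-0.00125,0],[0,0,0]],[0,[-0.0065,-0.00125,0],[0,0,0]],[0,[-0.0065,-0.00125,0],[0,0,0]]]'
python3 -m creep '[[0,[-0.00465,-0.0031,0],[0,0,0]],[0,[-0.00465,-0.0031,0],[0,0,0]],[0,[-0.00465,-0.0031,0],[0,0,0]],[0,[-0.00465,-0.0031,0],[0,0,0]]]'
python3 -m creep '[[0,[-0.0028,-0.0032,0],[0,0,0]],[0,[-0.0028,-0.0032,0],[0,0,0]],[0,[-0.0028,-0.0032,0],[0,0,0]],[0,[0,0,0],[0,0,0]]]'
python3 -c "
from h import *
plan([.0595,-.013,.037],[1,0,0],[0,0,-1],True)
p,d=vision.snapshot('scene');crop(p,290,400,170,250,7,'pics/l1.png')"
```

```text
clock: 45.93
tcp_pos: [0.5724, 0.0623, 0.1354]
orientation: [0.702, 0.686, 0.134, 0.135]
ft_force: [-0.7, 0.2, 0.4]
opening: -0.0
clock: 46.27
tcp_pos: [0.567, 0.0366, 0.1324]
orientation: [0.702, 0.687, 0.134, 0.135]
ft_force: [-0.6, 1.8, 0.2]
opening: 0.0003
clock: 46.6
tcp_pos: [0.5547, 0.0186, 0.1273]
orientation: [0.702, 0.687, 0.133, 0.135]
ft_force: [0.0, 0.3, 0.3]
opening: 0.0002
clock: 46.93
tcp_pos: [0.5456, 0.0101, 0.1238]
orientation: [0.702, 0.687, 0.133, 0.135]
ft_force: [-0.1, 0.4, 0.2]
opening: -0.0001
turn [-0.14 -0.12 -0.03] rows 0.03 shift [ -8.8 -12.    1.1] rows 0.36 | world z-lift only: [ 0.     0.375 -0.927]
 now clock 46.93 tcpP [ 0.0715 -0.0042  0.0381] tcpW [0.5456 0.0101 0.1238] F [-0.1  0.4  0.2] q [-0.24  0.16  2.03  0.15  0.58 -0.33] open -0.0001
```

View pics/l1.png

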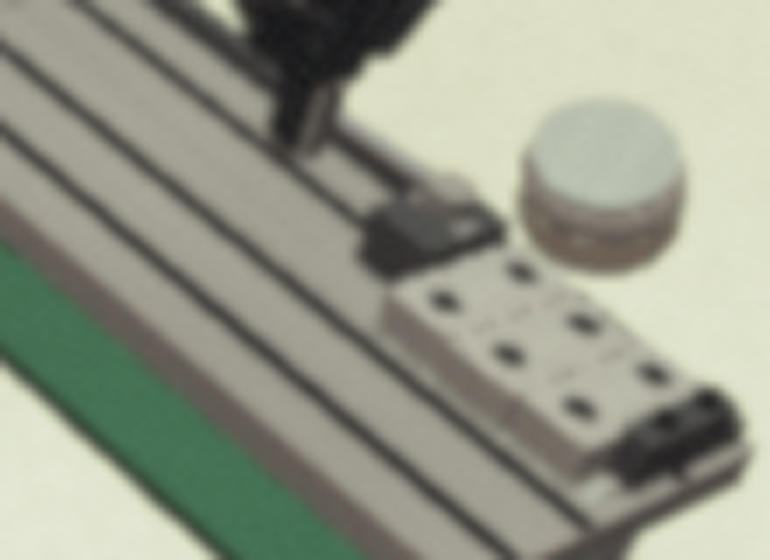

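The lever is coming round: rod from hub (445,190) toward (350,125). Pushing on down-slope to its stop.

```bash
cd .;
python3 -m creep '[[0,[-0.0025,-0.004,0],[0,0,0]],[0,[-0.0025,-0.004,0],[0,0,0]],[0,[-0.002,-0.004,0],[0,0,0]],[0,[0,0,0],[0,0,0]]]'
python3 -m creep '[[0,[0,-0.002,0],[0,0,0]],[0,[0,-0.002,0],[0,0,0]],[0,[0,0,0],[0,0,0]]]'
python3 -m creep '[[0,[0,-0.002,0],[0,0,0]],[0,[0,-0.001,0],[0,0,0]],[0,[0,0,0],[0,0,0]]]'
python3 -m creep '[[0,[0,-0.002,0],[0,0,0]],[0,[0,-0.001,0],[0,0,0]],[0,[0,0,0],[0,0,0]]]'
python3 -c "
from h import *
plan([.0595,-.013,.037],[1,0,0],[0,0,-1],True)"
```

```text
clock: 47.32
tcp_pos: [0.5339, 0.0037, 0.1191]
orientation: [0.702, 0.687, 0.133, 0.134]
ft_force: [-0.9, -0.4, 0.4]
opening: -0.0003
clock: 47.57
tcp_pos: [0.532, 0.0036, 0.1187]
orientation: [0.702, 0.686, 0.134, 0.136]
ft_force: [2.6, 0.2, 0.3]
opening: -0.0001
clock: 47.82
tcp_pos: [0.5312, 0.0034, 0.1189]
orientation: [0.702, 0.686, 0.135, 0.137]
ft_force: [7.1, 0.5, 0.6]
opening: 0.0001
clock: 48.07
tcp_pos: [0.5305, 0.0032, 0.1191]
orientation: [0.701, 0.686, 0.137, 0.139]
ft_force: [13.6, 2.6, -0.1]
opening: 0.0001
turn [ 0.5  -0.03 -0.05] rows 0.07 shift [-1.5  3.6  2.3] rows 0.11 | world z-lift only: [ 0.     0.375 -0.927]
 now clock 48.07 tcpP [ 0.0559 -0.0115  0.0393] tcpW [0.5305 0.0032 0.1191] F [13.6  2.6 -0.1] q [-0.27  0.14  2.08  0.18  0.55 -0.38] open 0.0001
```

Hard against its stop (13.6 N with almost no motion). Backing off up-slope, lifting clear and checking everything.

```bash
cd .;
python3 -m creep '[[0,[0,0.01,0],[0,0,0]],[0,[0,0.015,0],[0,0,0]],[0,[0,0.01,-0.02],[0,0,0]],[0,[0,0,-0.04],[0,0,0]],[0,[0,0,-0.04],[0,0,0]]]'
python3 -m creep '[[0,[0,0,-0.04],[0,0,0]],[0,[-0.03,0,-0.025],[0,0,0]],[0,[-0.04,0,0],[0,0,0]],[0,[-0.04,0,0],[0,0,0]],[0,[-0.04,0,0],[0,0,0]]]'
python3 -m creep '[[0,[-0.04,0,0],[0,0,0]],[0,[0,0,0],[0,0,0]],[0,[0,0,0],[0,0,0]]]'
python3 - <<'E'
from h import *
I={}
for n in("top","scene"):
    p,d=vision.snapshot(n);I[n]=p
    Q=toP(cloud(n,d))
    P=Q[(Q[...,2]>.04)&(Q[...,2]<.065)&(Q[...,0]>-.02)&(Q[...,0]<.14)&(Q[...,1]>-.06)&(Q[...,1]<.12)]
    K=P[P[:,1]<P[:,1].min()+.019];H=P[P[:,1]>.03];v=K.mean(0)-H.mean(0)
    print(n," knob",K.mean(0),"hub",H.mean(0),len(K),len(H),"angle",np.arctan2(-v[1],v[0]))
    m=((Q[...,2]>.015)&(Q[...,2]<.025)&(Q[...,0]>.0)&(Q[...,0]<.12)&(Q[...,1]<.174)&(Q[...,1]>.069)).astype(np.uint8)
    r=cv2.minAreaRect((Q[m>0][:,:2]*1000).astype(np.float32));print(" row",np.round([*r[0],*r[1],r[2]],1))
a=cv2.resize(I["top"][180:260,250:390],None,fx=5,fy=5,interpolation=cv2.INTER_CUBIC)
cv2.imwrite("pics/fin.png",a);plan([.1,0,.1],[1,0,0])
E
```

```text
clock: 48.48
tcp_pos: [0.5192, 0.0044, 0.2207]
orientation: [0.702, 0.687, 0.132, 0.132]
ft_force: [0.2, -0.8, 0.4]
opening: -0.0001
clock: 48.9
tcp_pos: [0.4926, -0.1462, 0.2824]
orientation: [0.701, 0.687, 0.134, 0.135]
ft_force: [0.1, 0.9, -0.2]
opening: -0.0004
clock: 49.15
tcp_pos: [0.4916, -0.1876, 0.2806]
orientation: [0.704, 0.685, 0.133, 0.134]
ft_force: [-0.3, 1.5, -0.2]
opening: -0.0
top  knob [ 0.0328 -0.0137  0.0564] hub [0.0278 0.047  0.0456] 33 47 angle 1.4882722714701175
 row [ 40.3 121.7 104.   80.   89.6]
scene  knob [ 0.0398 -0.011   0.0492] hub [0.0326 0.0471 0.0421] 32 30 angle 1.4466104569275227
 row [ 42.2 121.7 104.1  83.9  89.5]
turn [21.77 -0.01 -1.28] rows 3.07 shift [ 184.8 -391.9  180.7] rows 11.45 | world z-lift only: [ 0.  0. -1.]
 now clock 49.25 tcpP [ 0.0845 -0.2003  0.2021] tcpW [ 0.4919 -0.1848  0.2807] F [-1.   0.5 -0. ] q [-0.75 -0.03  1.81  0.28  1.09 -0.82] open -0.0
```

View pics/fin.png

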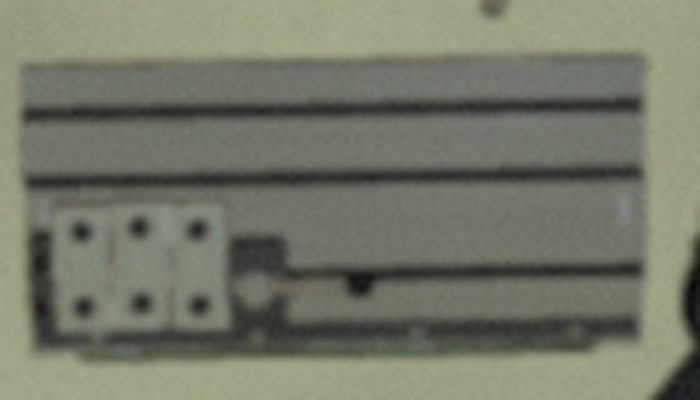

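The lever points to -y at its stop (knob (358,285)) and the row is packed. The middle blank's holes look slightly up-slope of the others, so I measure that to sub-pixel.

```bash
cd .;
python3 - <<'E'
from h import *
for n in("top","scene"):
    A=np.mean([cv2.cvtColor(vision.snapshot(n)[0],cv2.COLOR_BGR2GRAY).astype(float) for _ in range(6)],0)
    H,W=81*4,50*4  # rectify blank tops at z=.02 : x 0..100, y 65..177 ; 0.25mm/px
    gx,gy=np.meshgrid(np.arange(-.005,.1,.00025),np.arange(.062,.18,.00025),indexing="ij")
    uv=proj(n,toW(np.stack([gx,gy,0*gx+.02],-1).reshape(-1,3))).reshape(*gx.shape,2).astype(np.float32)
    Rm=cv2.remap(A.astype(np.float32),uv[...,0],uv[...,1],cv2.INTER_CUBIC)
    for yc in(.157,.121,.085):
        o=[]
        for x0,x1 in((.005,.038),(.045,.08)):
            m=(gx>x0)&(gx<x1)&(abs(gy-yc)<.012);w=np.clip(np.median(Rm[m])-8-Rm,0,None)*m
            o+=[(gx*w).sum()/w.sum()*1e3,(gy*w).sum()/w.sum()*1e3]
        col=Rm[:,abs(gy[0]-yc)<.010].mean(1);g=np.abs(np.gradient(col));k=(gx[:,0]>.076)&(gx[:,0]<.096)
        print(n,yc,np.round(o,1),"mean hole x",round((o[0]+o[2])/2,1),"upper edge x",round(1e3*gx[k,0][np.argmax(g[k])],2))
E
```

```text
top 0.157 [ 13.9 157.5  64.  157.3] mean hole x 38.9 upper edge x 90.0
top 0.121 [ 15.6 121.5  64.4 121.5] mean hole x 40.0 upper edge x 89.5
top 0.085 [13.6 85.5 62.4 85.5] mean hole x 38.0 upper edge x 88.75
scene 0.157 [ 16.7 157.9  64.7 158.3] mean hole x 40.7 upper edge x 83.75
scene 0.121 [ 18.3 122.2  66.  122. ] mean hole x 42.2 upper edge x 85.0
scene 0.085 [16.5 86.2 64.7 85.9] mean hole x 40.6 upper edge x 83.25
```

The middle blank sits about 1.6 mm off the rail. I nudge its upper end down-slope with the shut fingers to seat it.

```bash
cd .;
python3 -c "
from h import *
plan([.122,.121,.06],[1,0,0],[0,0,-1],True)"
```

```text
turn [-0.12 -0.14  0.01] rows 0.03 shift [321.9  36.5 142.7] rows 8.63 | world z-lift only: [ 0.     0.375 -0.927]
 now clock 49.85 tcpP [ 0.0855 -0.2009  0.2027] tcpW [ 0.4926 -0.1854  0.2816] F [ 0.7 -0.7  1. ] q [-0.75 -0.03  1.8   0.28  1.09 -0.82] open 0.0002
```

```bash
cd .;
python3 -m creep '[[0,[0.0358,0.0041,0],[0,0,0]],[0,[0.0358,0.0041,0],[0,0,0]],[0,[0.0358,0.0041,0],[0,0,0]],[0,[0.0358,0.0041,0],[0,0,0]],[0,[0.0358,0.0041,0],[0,0,0]]]'
python3 -m creep '[[0,[0.0358,0.0041,0],[0,0,0]],[0,[0.0358,0.0041,0],[0,0,0]],[0,[0.0358,0.0041,0.02],[0,0,0]],[0,[0.0355,0.0041,0.03],[0,0,0]],[0,[0,0,0.04],[0,0,0]]]'
python3 -m creep '[[0,[0,0,0.035],[0,0,0]],[0,[0,0,0.015],[0,0,0]],[0,[0,0,0],[0,0,0]],[0,[0,0,0],[0,0,0]]]'
python3 -c "
from h import *
plan([.112,.121,.010],[1,0,0],[0,0,-1],True)"
```

```text
clock: 50.27
tcp_pos: [0.5153, -0.0057, 0.29]
orientation: [0.702, 0.686, 0.134, 0.135]
ft_force: [1.0, 0.7, -0.0]
opening: -0.0002
clock: 50.68
tcp_pos: [0.5679, 0.1373, 0.2189]
orientation: [0.699, 0.688, 0.138, 0.137]
ft_force: [1.1, -0.2, -0.1]
opening: -0.0001
clock: 51.02
tcp_pos: [0.5838, 0.1309, 0.1681]
orientation: [0.702, 0.687, 0.133, 0.134]
ft_force: [1.2, -0.4, 0.5]
opening: -0.0
turn [-0.26 -0.13 -0.01] rows 0.04 shift [ 3.7 -9.  55.9] rows 1.38 | world z-lift only: [ 0.     0.375 -0.927]
 now clock 51.02 tcpP [0.121  0.1173 0.0659] tcpW [0.5838 0.1309 0.1681] F [ 1.2 -0.4  0.5] q [ 0.05  0.2   1.84 -0.04  0.72  0.09] open -0.0
```

```bash
cd .;
python3 -m creep '[[0,[0.0035,0,0.025],[0,0,0]],[0,[0,0,0.017],[0,0,0]],[0,[0,0,0.01],[0,0,0]],[0,[0,0,0.003],[0,0,0]],[0,[0,0,0],[0,0,0]]]'
python3 -m creep '[[0,[0,-0.005,0],[0,0,0]],[0,[0,-0.005,0],[0,0,0]],[0,[0,-0.003,0],[0,0,0]],[0,[0,-0.003,0],[0,0,0]],[0,[0,0,0],[0,0,0]]]'
python3 -m creep '[[0,[0,-0.002,0],[0,0,0]],[0,[0,-0.002,0],[0,0,0]],[0,[0,0,0],[0,0,0]]]'
python3 -m creep '[[0,[0,-0.002,0],[0,0,0]],[0,[0,-0.002,0],[0,0,0]],[0,[0,0,0],[0,0,0]]]'
python3 -c "
from h import *
plan([.1,.121,.010],[1,0,0],[0,0,-1],True)"
```

```text
clock: 51.43
tcp_pos: [0.605, 0.1337, 0.1186]
orientation: [0.702, 0.686, 0.134, 0.135]
ft_force: [0.1, -0.1, -0.2]
opening: 0.0001
clock: 51.85
tcp_pos: [0.5889, 0.1345, 0.112]
orientation: [0.702, 0.687, 0.133, 0.135]
ft_force: [-0.1, 1.0, -0.8]
opening: -0.0002
clock: 52.1
tcp_pos: [0.5857, 0.1345, 0.1103]
orientation: [0.702, 0.687, 0.133, 0.135]
ft_force: [0.4, -0.4, 0.7]
opening: 0.0
clock: 52.35
tcp_pos: [0.5819, 0.1345, 0.1086]
orientation: [0.702, 0.687, 0.133, 0.135]
ft_force: [0.3, 0.5, -0.7]
opening: -0.0001
turn [-0.17 -0.13 -0.01] rows 0.03 shift [0.  3.2 1.5] rows 0.08 | world z-lift only: [ 0.     0.375 -0.927]
 now clock 52.35 tcpP [0.0968 0.121  0.0115] tcpW [0.5819 0.1345 0.1086] F [ 0.3  0.5 -0.7] q [ 0.06  0.28  1.92 -0.05  0.57  0.12] open -0.0001
```

```bash
cd .;
python3 -m creep '[[0,[0,-0.002,0],[0,0,0]],[0,[0,0,0],[0,0,0]]]'
python3 -m creep '[[0,[0,-0.002,0],[0,0,0]],[0,[0,0,0],[0,0,0]]]'
python3 -m creep '[[0,[0,-0.002,0],[0,0,0]],[0,[0,0,0],[0,0,0]]]'
python3 -m creep '[[0,[0,-0.002,0],[0,0,0]],[0,[0,0,0],[0,0,0]]]'
python3 -c "
from h import *
plan([.1,.121,.010],[1,0,0],[0,0,-1],True)"
```

```text
clock: 52.52
tcp_pos: [0.5802, 0.1346, 0.108]
orientation: [0.702, 0.687, 0.133, 0.135]
ft_force: [-1.1, -0.1, -0.2]
opening: -0.0003
clock: 52.68
tcp_pos: [0.5795, 0.1346, 0.1081]
orientation: [0.702, 0.686, 0.134, 0.136]
ft_force: [2.3, 0.0, -0.5]
opening: -0.0001
clock: 52.85
tcp_pos: [0.579, 0.1346, 0.1082]
orientation: [0.702, 0.686, 0.135, 0.136]
ft_force: [5.9, -1.1, 0.9]
opening: 0.0005
clock: 53.02
tcp_pos: [0.5782, 0.1346, 0.1083]
orientation: [0.701, 0.686, 0.136, 0.137]
ft_force: [7.1, -0.7, 1.3]
opening: -0.0002
turn [ 0.3  -0.16 -0.02] rows 0.05 shift [0.  6.7 2.5] rows 0.17 | world z-lift only: [ 0.     0.375 -0.927]
 now clock 53.02 tcpP [0.0933 0.121  0.0125] tcpW [0.5782 0.1346 0.1083] F [ 7.1 -0.7  1.3] q [ 0.06  0.27  1.93 -0.05  0.55  0.12] open -0.0002
```

```bash
cd .;
python3 -m creep '[[0,[0,-0.002,0],[0,0,0]],[0,[0,0,0],[0,0,0]]]'
python3 -m creep '[[0,[0,-0.002,0],[0,0,0]],[0,[0,0,0],[0,0,0]]]'
python3 -m creep '[[0,[0,-0.002,0],[0,0,0]],[0,[0,0,0],[0,0,0]]]'
python3 -m creep '[[0,[0,0.012,0],[0,0,0]],[0,[0,0.01,0],[0,0,0]],[0,[0,0.01,-0.02],[0,0,0]],[0,[0,0,-0.04],[0,0,0]],[0,[0,0,-0.04],[0,0,0]]]'
python3 -m creep '[[0,[-0.03,0,-0.04],[0,0,0]],[0,[-0.04,0,-0.03],[0,0,0]],[0,[-0.04,0,0],[0,0,0]],[0,[-0.04,0,0],[0,0,0]],[0,[-0.04,0,0],[0,0,0]]]'
python3 -m creep '[[0,[-0.04,0,0],[0,0,0]],[0,[-0.04,0,0],[0,0,0]],[0,[-0.04,0,0],[0,0,0]],[0,[0,0,0],[0,0,0]],[0,[0,0,0],[0,0,0]]]'
python3 - <<'E'
from h import *
for n in("top","scene"):
    S=[vision.snapshot(n) for _ in range(6)];A=np.mean([cv2.cvtColor(s[0],cv2.COLOR_BGR2GRAY).astype(float) for s in S],0)
    gx,gy=np.meshgrid(np.arange(-.005,.1,.00025),np.arange(.062,.18,.00025),indexing="ij")
    uv=proj(n,toW(np.stack([gx,gy,0*gx+.02],-1).reshape(-1,3))).reshape(*gx.shape,2).astype(np.float32)
    Rm=cv2.remap(A.astype(np.float32),uv[...,0],uv[...,1],cv2.INTER_CUBIC)
    for yc in(.157,.121,.085):
        o=[]
        for x0,x1 in((.005,.038),(.045,.08)):
            m=(gx>x0)&(gx<x1)&(abs(gy-yc)<.012);w=np.clip(np.median(Rm[m])-8-Rm,0,None)*m
            o+=[(gx*w).sum()/w.sum()*1e3,(gy*w).sum()/w.sum()*1e3]
        print(n,yc,np.round(o,1),"mean hole x",round((o[0]+o[2])/2,1))
    Q=toP(cloud(n,S[0][1]))
    P=Q[(Q[...,2]>.04)&(Q[...,2]<.065)&(Q[...,0]>-.02)&(Q[...,0]<.14)&(Q[...,1]>-.06)&(Q[...,1]<.12)]
    K=P[P[:,1]<P[:,1].min()+.019];H=P[P[:,1]>.03];v=K.mean(0)-H.mean(0);print(n,"lever",np.arctan2(-v[1],v[0]))
    if n=="scene":cv2.imwrite("pics/end.png",S[0][0])
print(monitor.state()["tcp_pos"],monitor.state()["clock"])
E
```

```text
clock: 53.18
tcp_pos: [0.5771, 0.1347, 0.1081]
orientation: [0.701, 0.686, 0.137, 0.138]
ft_force: [7.7, 0.1, 1.6]
opening: -0.0003
clock: 53.35
tcp_pos: [0.5768, 0.1347, 0.1083]
orientation: [0.701, 0.686, 0.138, 0.139]
ft_force: [10.3, -1.1, 2.7]
opening: 0.0003
clock: 53.52
tcp_pos: [0.5765, 0.1347, 0.1086]
orientation: [0.701, 0.685, 0.139, 0.14]
ft_force: [13.6, -1.4, 3.3]
opening: 0.0
clock: 53.93
tcp_pos: [0.5607, 0.1345, 0.2075]
orientation: [0.702, 0.687, 0.132, 0.133]
ft_force: [1.2, -0.9, 0.3]
opening: 0.0
clock: 54.35
tcp_pos: [0.5357, -0.0441, 0.2631]
orientation: [0.701, 0.687, 0.134, 0.135]
ft_force: [0.7, 0.2, -0.2]
opening: 0.0
clock: 54.77
tcp_pos: [0.5331, -0.1657, 0.2613]
orientation: [0.704, 0.685, 0.133, 0.134]
ft_force: [0.8, 0.3, -0.2]
opening: 0.0001
top 0.157 [ 13.9 157.5  64.  157.3] mean hole x 38.9
top 0.121 [ 13.4 121.5  63.7 121.4] mean hole x 38.6
top 0.085 [13.6 85.4 62.4 85.5] mean hole x 38.0
top lever 1.489348243048411
scene 0.157 [ 16.7 157.9  64.8 158.2] mean hole x 40.7
scene 0.121 [ 16.2 122.   63.1 121. ] mean hole x 39.6
scene 0.085 [16.5 86.3 64.7 85.9] mean hole x 40.6
scene lever 1.449575973370702
[ 0.5338 -0.1627  0.2621] 55.3667
```

```bash
python3 -c "
from h import *
blanks()
W=cloud('top',vision.snapshot('top')[1]);P=W[(abs(W[...,0]-.487)<.11)&(abs(W[...,1]+.357)<.08)]
print('tray raised px',(P[:,2]>.012).sum())
print(job.hand_in())"
```

```text
tray raised px 383
the job is handed in; nothing more can be done
None
```

The job is done and handed in at about 55 s of the 208 s allowed. The hand-in gave no verdict.

- **Parts tray:** I put the crank arm and then the spanner in the tray before touching any blanks. Pictures showed both lying inside it, and a last depth reading showed objects standing up in the tray.
- **Blanks:** There were three on the mat, and all are now on the plate, lengthwise up the slope. The last depth check found none left on the mat. Each was slid down to the stop rail by force.
- **Side stop:** I pushed it up until the row was tight against the fixed end stop. The force rose from about 11 N to about 48 N as it closed up, and the blanks sit 36 mm apart, which is their width.
- **Clamp lever:** I swung it only after packing the row, until it stopped hard at 13.6 N. The two cameras read 1.49 and 1.45 rad for a stop at 1.5.

**What did not go cleanly:**
- The first grip on the second blank was too shallow. I set it back on the mat, with a brief 76 N at the wrist (the limit is 120 N), and gripped it again lower.
- After clamping, the middle blank was about 1.6 mm off the rail. I pushed it down against the rail with up to 13.6 N. The three blanks now agree to within about 1 mm along the slope, and the lever reading and the 36 mm spacing did not change.
- The two cameras disagree by 2 to 5 mm up the slope.
- The picture limit was used up before I could view a final overall image, so the last checks are numbers only. I made no final measurement of the oil can, pedal and grease tin. The arm was never brought down near them.

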